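# Stand the fallen bottles in the bench rack and fit its front guard

## Task

The square squeeze bottles have been knocked over on the workshop bench: put every one that is there back in the plywood bottle rack, standing upright side by side on the base board, in front of the back panel (a handy way is to lay it across the board, base end inwards, and push its cap end up towards the panel until it stands). Then take the loose front guard and lower it, end cheeks towards the back panel, so that all seven tabs drop into their slots together and it sits fully home on the board with the bottles still standing behind it. Leave the other things on the bench where they are.

Things in the scene. Friction and masses are not known exactly. Their poses are not given: they have to be found in the camera images.
- rack: plywood bottle rack screwed to the bench: base board from x = -100 to 80 mm, 300 mm wide (y), 18 mm thick, with an upright back panel 9 mm thick, 300 mm long, rising 75 mm above the board. Origin: on the board's underside, mid-width, at bench height; z up, x from the open front towards the back panel, y along it. Bottles stand with their axes between y = -95 and +95 mm, clear of the guard's cheeks
- rack_seat (a point): point on top of the rack's board (18 mm up), middle of the row of five slots; axes as the rack's. Through-slots relative to it: five of 13 (x) x 28 (y) mm at x = 0, y = -108, -54, 0, 54, 108 mm; two of 26 (x) x 13 (y) mm at x = 34, y = -130 and 130 mm. The guard is home with its origin here and its axes along these
- rack_back (a point): point where the front face of the rack's back panel meets the top of the board, middle of the panel; 50 mm in x from the rack's origin, 96 mm in x from rack_seat; axes as the rack's
- guard: loose plywood front guard, U-shaped from above, 0.24 kg: panel 269 (y) x 9 (x) x 50 mm high, and at either end (y = -130, 130 mm) a cheek 9 mm thick, 50 mm high, reaching to x = 50 mm. Origin: middle of the panel's lower edge, centre of its thickness; z up, x from panel towards the cheeks' free ends. It starts standing upright on its tab tips, origin 15 mm above the bench
- guard_tabs (a point): tip of the guard's middle tab, 15 mm below the guard's origin. All tabs point 15 mm down: five of 9 (x) x 24 (y) mm at guard x = 0, y = -108, -54, 0, 54, 108 mm; two of 22 (x) x 9 (y) mm at x = 34, y = -130, 130 mm; the last 4 mm are 3 mm slimmer. They have 2 mm of play each way in the slots
- guard_handle (a point): centre of the bar of the guard's handle, 109 mm above the guard's origin; the bar is 80 mm long (y), 9 mm thick (x), 22 mm high, on two 12 mm wide posts at y = -34 and 34 mm that rise from the middle of the panel; open between panel and bar
- bottle_a: white square squeeze bottle, closed, about 0.2 kg, 50 x 50 mm in section and 135 mm tall with cap: body 100 mm long, then a round grey cap 28 mm across from 103 to 135 mm. Origin: on its axis, 60 mm above its base; z axis along the bottle from base to cap. It starts lying on a flat side, z axis level. May be absent
- bottle_b: white square squeeze bottle, closed, about 0.2 kg, 50 x 50 mm in section and 135 mm tall with cap: body 100 mm long, then a round grey cap 28 mm across from 103 to 135 mm. Origin: on its axis, 60 mm above its base; z axis along the bottle from base to cap. It starts lying on a flat side, z axis level. May be absent
- bottle_c: white square squeeze bottle, closed, about 0.2 kg, 50 x 50 mm in section and 115 mm tall with cap: body 80 mm long, then a round grey cap 28 mm across from 83 to 115 mm. Origin: on its axis, 60 mm above its base; z axis along the bottle from base to cap. It starts lying on a flat side, z axis level. May be absent
- bottle_d: white square squeeze bottle, closed, about 0.2 kg, 50 x 50 mm in section and 115 mm tall with cap: body 80 mm long, then a round grey cap 28 mm across from 83 to 115 mm. Origin: on its axis, 60 mm above its base; z axis along the bottle from base to cap. It starts lying on a flat side, z axis level. May be absent
- multimeter: bystander: blue multimeter, 140 x 75 x 34 mm, lying flat; origin centre of its underside
- tape_roll: bystander: blue roll of tape, 90 mm across, 24 mm high, lying flat; origin centre of its underside
- solder_reel: bystander: reel of solder, 64 mm across, 50 mm high, standing on its flange; origin centre of its underside
- pipe_tee: bystander: white plastic pipe tee, 90 x 70 x 42 mm; origin under the middle of its straight run
Things that resemble listed ones, but are neither listed nor needed, are in the scene too. What is shaped like the bottle_c but pink is not meant.

How it is judged:
On the way, in this order (a step that is already met when the one before it is completed fails the run):
1. every bottle that is there stands upright in the rack, in front of the back panel (angle between each of bottle_a, bottle_b, bottle_c, bottle_d's own z axis and vertical below 0.1 rad and x of bottle_a in the frame of rack between -0.015 and 0.035 m and y of bottle_a in the frame of rack between -0.105 and 0.105 m and z of bottle_a in the frame of rack between 0.072 and 0.084 m and x of bottle_b in the frame of rack between -0.015 and 0.035 m and y of bottle_b in the frame of rack between -0.105 and 0.105 m and z of bottle_b in the frame of rack between 0.072 and 0.084 m and x of bottle_c in the frame of rack between -0.015 and 0.035 m and y of bottle_c in the frame of rack between -0.105 and 0.105 m and z of bottle_c in the frame of rack between 0.072 and 0.084 m and x of bottle_d in the frame of rack between -0.015 and 0.035 m and y of bottle_d in the frame of rack between -0.105 and 0.105 m and z of bottle_d in the frame of rack between 0.072 and 0.084 m), for 0.3 s.
2. the guard is fully home in its seven slots (horizontal distance between guard and rack_seat below 0.005 m and z of guard in the frame of rack_seat between -0.003 and 0.003 m and angle between guard's own z axis and vertical below 0.04 rad and angle between the x axis of guard and the x axis of rack, either way round below 0.04 rad), for 0.3 s.
At the end, for the whole second after the job is handed in: Each bottle stands at rest on the board, tilt under 0.1 rad, its axis within 65 mm of the back panel face and 105 mm of the rack's middle. Then the guard, fitted after the bottles, is home: within 5 mm sideways, 3 mm in height and 0.04 rad of its seat, at rest (all of step 1 and all of step 2 and linear speed of each of bottle_a, bottle_b, bottle_c, bottle_d, guard below 0.02 m/s); the robot touches nothing.
It fails at once if a bystander is shifted by more than 5 cm (distance of any of multimeter, tape_roll, solder_reel, pipe_tee from where it was at the start of the episode above 0.05 m).
Of bottle_a, bottle_b, bottle_c, bottle_d only 2 to 3 are there at a start; the rules pass over those that are not, and their reading is None.
At some moment in a run one of bottle_a, bottle_b, bottle_c, bottle_d may be knocked a few centimetres aside while the robot is not near it.
Once in a run the grip may slacken for a moment while it holds something.
It also fails if it takes over 210 s, if anything falls off the work surface, if the arm or the gripper's body presses on something with over 40 N, if the wrist force passes 120 N, or if a joint passes its speed limit or range.

## Robot

A 6-joint arm with a two-finger parallel gripper is mounted at the origin on the work surface. World frame = base frame: x ahead of the robot, y to its left, z up, the work surface at z = 0. Lengths are in m, angles in rad, forces in N, time in s.
With the tool pointing down it reaches from about 0.225 to 0.875 m from the base axis. Payload 3.4 kg.
Tool frame: the origin (TCP) lies on the centre line of the jaws, within the pads' length; the fingertips stand 19 mm ahead of it and the grasp point (between the pads) is the TCP (nose_length is the distance from the TCP to the fingertips, in m); z points along the fingers, y is the direction in which the jaws open and shut (so a half turn about z gives the same grasp; the last joint's range is limited). The gripper opens to 85 mm and grips with 20 to 120 N. Pads are 22 mm wide; open, the fingers measure 114 mm over their backs; the gripper's body (76 mm by 85 mm) begins 54 mm behind the grasp point. The pads swing forward as they close: fully open they stand 13 mm farther back than shut.
Start: joints at [-1.25, 0.276, 1.505, -0, 1.361, -0.121], TCP at [0.246, -0.52, 0.25] pointing down, gripper open.
Joint ranges: [-2.89, 2.89], [-0.75, 2.08], [0.22, 2.7], [-1.18, 4.32], [0.11, 2.71], [-2.7, 2.7]. Speed limits (rad/s): [2.57, 2.57, 3.14, 3.14, 3.14, 3.14].

## Interface

Orientations are given as a unit quaternion [w, x, y, z].
In Python, from rig import * gives the robot as it stands.
- The arm moves only by the shell command python3 -m jog 'ROWS' [OPENING] [FORCE]. ROWS is JSON, one flat list of numbers, 6 for each row, row after row: the shift along the tool's x, y, z in mm, then the turn, a rotation vector about the tool's x, y, z in degrees. In form: [tx, ty, tz, wx, wy, wz, tx, ty, tz, wx, wy, wz, ...]. A call has 1 to 10 rows; each row is the pose to reach, as a shift and turn from the pose commanded when the call began, along the tool's axes at that moment; what a row does not reach only later rows make up. A row lasts 1/8 s, in which the tool goes at most 62.5 mm and 10.7 degrees, less where a joint would pass 70% of its speed; a pose out of reach is approached as far as the arm can. A call with a gripper value outside its range is refused whole. OPENING is the closure, from 0 (fully open) to 1 (shut), set as the call begins (- or left out, the last holds). The fingers move at their own pace and stop on an object; FORCE is the grip in N (left out, the last holds). Time passes only in rows, so rows that repeat a pose let the fingers close. It gives the time, the measured TCP pose, the force and the opening at its end, in the units of the state.
- get_state(): the state, without advancing time (a new reading comes with each control period).
- get_image(name): name is "side" or "top" or "wrist"; returns a dict with "frame" (384x512x3 uint8, red, green, blue), "camera_matrix" (3x3 intrinsics, pixels), "rvec" (rotation vector, rad) and "tvec" (3), from world to camera coordinates, as OpenCV has them. Camera axes: x right, y down, z forward; pixel columns grow to the right and rows downward; lengths in m; the calibration is good to about 2 mm. The wrist camera is an equidistant fisheye: a pixel r from the principal point sees the ray r / f radians off the axis. A picture is of the moment at which its call begins. There is no depth.
- sign_off(): hands the job in, once; it reports no verdict.
The state is a dict: "clock": time; "qpos": joint angles; "qd": joint speeds; "effort": joint torques, N m; "position": TCP position; "ee_rot": TCP orientation; "contact_force": force on the tool from outside, world axes, zero at the start; "moment": the same for the moment, N m; "width": finger opening in m.
Only numpy, scipy, OpenCV 4.12 (cv2) and the standard library are available. Lean on these libraries where they do the work, as an engineer would, in place of code of your own. Each camera call takes 0.05 s, during which the arm holds its last target.

## Working session

There is one attempt and no reset: what is moved stays moved. The work goes in short steps, Python scripts to look and compute and a shell command to move; the robot and the scene stay as the last step left them, time stands still between calls to the robot, and variables do not carry over. Pictures are saved under pics/ and viewed, and the job is handed in when it is done.

```bash
ls; mkdir -p pics
python3 - <<'E'
from rig import *
import cv2
s=get_state(); print(s)
for n in ["side","top","wrist"]:
    im=get_image(n); cv2.imwrite(f"pics/{n}0.png",cv2.cvtColor(im["frame"],cv2.COLOR_RGB2BGR)); print(n,im["camera_matrix"],im["rvec"],im["tvec"])
E
```

```text
pics
{'clock': 0.0, 'qpos': array([-1.25001341e+00,  2.76594885e-01,  1.50614403e+00, -2.87721842e-05,
        1.36070163e+00, -1.20955033e-01]), 'qd': array([ 1.02180942e-03, -9.93203360e-04, -4.56272651e-04,  4.48500414e-04,
        1.70542282e-03,  2.90621921e-05]), 'effort': array([ 2.54987481e-05, -4.16773224e+01, -2.45806056e+01, -3.31111260e-04,
        1.09873610e-02, -2.59660470e-05]), 'position': array([ 0.24566942, -0.5193221 ,  0.24943541]), 'ee_rot': array([-9.17932971e-04,  9.75706368e-01,  2.19080418e-01, -1.06158201e-04]), 'contact_force': array([-0.34587866,  0.28842395,  0.70564721]), 'moment': array([ 0.0259908 , -0.00667137,  0.01208832]), 'width': 0.08521939348387388}
side [[473.38583981   0.         255.67968069]
 [  0.         473.38583981 192.9992378 ]
 [  0.           0.           1.        ]] [ 0.417533   -2.61041329  1.36516767] [0.50367443 0.1370719  1.34750894]
top [[494.20631359   0.         250.85037524]
 [  0.         494.20631359 197.62319427]
 [  0.           0.           1.        ]] [ 2.15145298 -2.10935155  0.19050301] [0.06622775 0.51832022 1.59999299]
wrist [[297.31863964   0.         253.02542363]
 [  0.         297.31863964 191.93088918]
 [  0.           0.           1.        ]] [-2.44013777  1.54577367  0.22860754] [-0.57334101 -0.0368197   0.37919896]
```

View pics/top0.png

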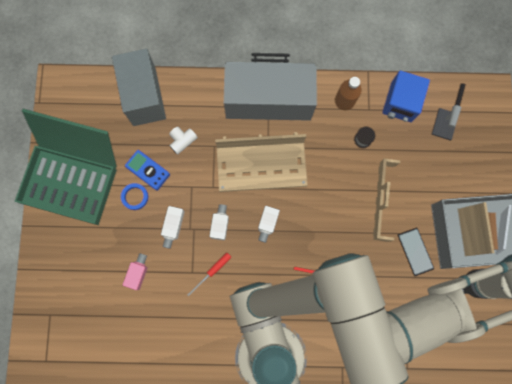

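View pics/side0.png

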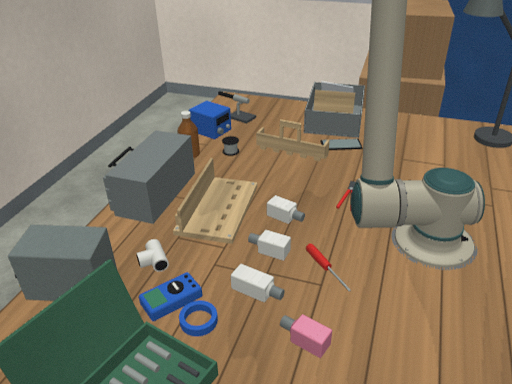

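View pics/wrist0.png

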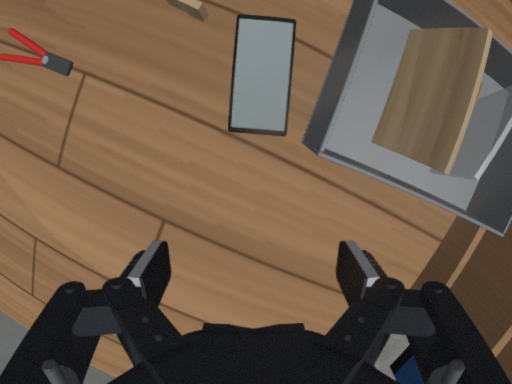

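The top picture shows three white bottles, at about (173,226), (220,222) and (268,223). The rack is at (262,162), the guard at (385,202), and the pink decoy at (135,272).

```bash
cat > h.py <<'E'
from rig import *
import cv2, numpy as np
from scipy.spatial.transform import Rotation as R
def pix(im,uv,z):
    Rm=cv2.Rodrigues(im["rvec"])[0]; t=np.array(im["tvec"]).ravel()
    d=Rm.T@np.linalg.inv(im["camera_matrix"])@np.array([uv[0],uv[1],1.]); c=-Rm.T@t
    return c+d*(z-c[2])/d[2]
def proj(im,P):
    P=np.atleast_2d(np.array(P,float))
    return cv2.projectPoints(P,np.array(im["rvec"],float),np.array(im["tvec"],float),im["camera_matrix"],None)[0].reshape(-1,2)
def projw(im,P):
    P=np.atleast_2d(np.array(P,float)); Rm=cv2.Rodrigues(im["rvec"])[0]
    p=P@Rm.T+np.array(im["tvec"]).ravel(); K=im["camera_matrix"]
    r=np.hypot(p[:,0],p[:,1]); th=np.arctan2(r,p[:,2])
    return np.c_[K[0,2]+K[0,0]*th*p[:,0]/r, K[1,2]+K[1,1]*th*p[:,1]/r]
def pixw(im,uv,z):
    K=im["camera_matrix"];Rm=cv2.Rodrigues(im["rvec"])[0]; t=np.array(im["tvec"]).ravel()
    a=np.array([(uv[0]-K[0,2])/K[0,0],(uv[1]-K[1,2])/K[1,1]]); th=np.linalg.norm(a)
    d=Rm.T@np.array([*(np.sin(th)*a/th),np.cos(th)]); c=-Rm.T@t
    return c+d*(z-c[2])/d[2]
def save(fr,name,box=None,s=1):
    f=cv2.cvtColor(fr,cv2.COLOR_RGB2BGR)
    if box: f=f[box[1]:box[3],box[0]:box[2]]
    f=cv2.resize(f,None,fx=s,fy=s,interpolation=cv2.INTER_CUBIC)
    cv2.imwrite("pics/"+name,f)
def st():
    s=get_state(); q=s["ee_rot"]; r=R.from_quat([q[1],q[2],q[3],q[0]])
    return s,np.array(s["position"]),r
def rel(target_pos,target_R=None):
    "shift mm and rotvec deg in tool axes"
    s,p,r=st()
    sh=r.inv().apply(np.array(target_pos)-p)*1000
    w=(r.inv()*target_R).as_rotvec(degrees=True) if target_R is not None else np.zeros(3)
    print("shift",sh.round(1),"turn",w.round(1)); return sh,w
E
python3 - <<'E'
from h import *
im=get_image("top")
save(im["frame"],"tA.png",(120,190,290,300),4.7)
save(im["frame"],"tB.png",(205,120,315,200),7)
save(im["frame"],"tC.png",(365,150,410,250),6)
E
```

```text
(no output)
```

View pics/tA.png

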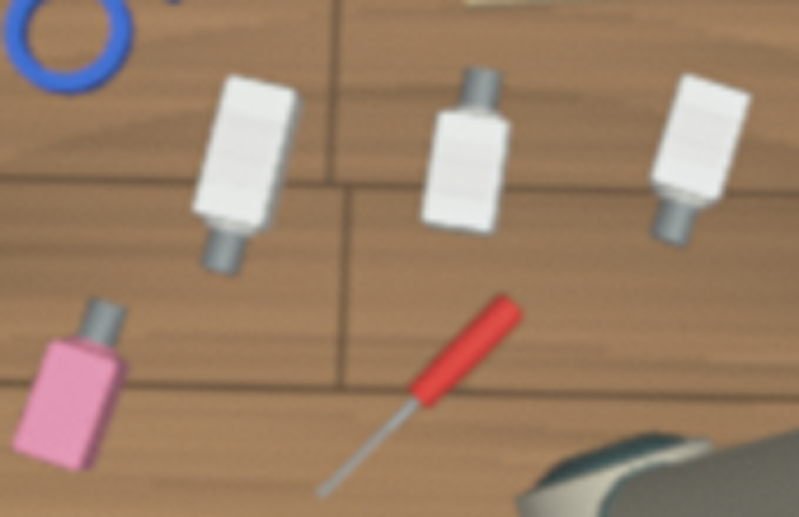

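View pics/tB.png

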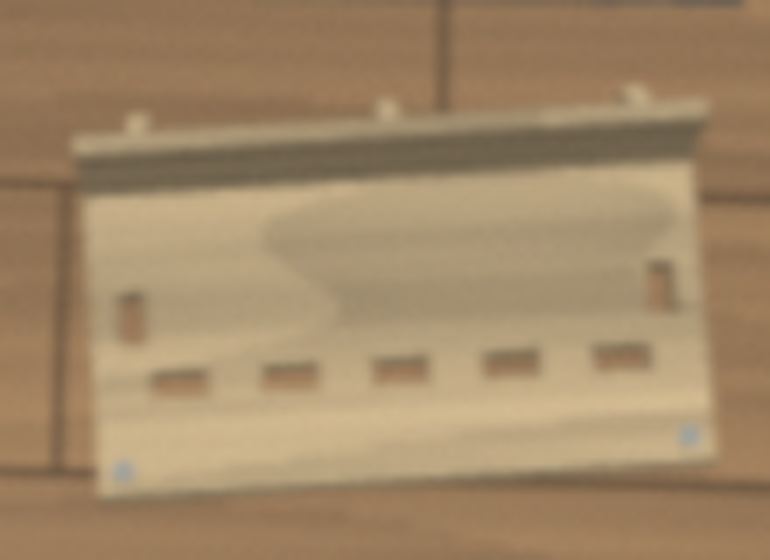

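View pics/tC.png

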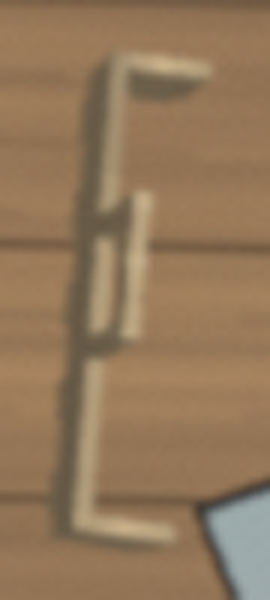

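```bash
cat > fit0.py <<'E'
from h import *
from scipy.optimize import least_squares
im=get_image("top")
def fit(local,px,g):
    local=np.array(local);px=np.array(px)
    def W(p): 
        c,s=np.cos(p[2]),np.sin(p[2]); return np.c_[p[0]+c*local[:,0]-s*local[:,1],p[1]+s*local[:,0]+c*local[:,1],local[:,2]]
    r=least_squares(lambda p:(proj(im,W(p))-px).ravel(),g); return r.x,np.sqrt(np.mean(r.fun**2))
def cr(pts,s,o): return [((a+.5)/s-.5+o[0],(b+.5)/s-.5+o[1]) for a,b in pts]
sl=[(0,y,.018) for y in (.108,.054,0,-.054,-.108)]+[(.034,.13,.018),(.034,-.13,.018)]
x,e=fit(sl,cr([(180,382),(291,377),(402,370),(512,362),(623,356),(131,318),(660,286)],7,(205,120)),[.6,0,0]); print("seat",x,np.degrees(x[2]),e)
# bottles; local x along axis base->cap, origin body centre-of-base
for n,L,pts in [("L",.1,[(232,75),(296,92),(195,212),(264,230)]),("M",.08,[(424,220),(492,233),(438,110),(508,122)]),("R",.08,[(685,75),(749,95),(653,180),(718,203)])]:
    # order base-left, base-right (image), cap-left, cap-right
    sgn=-1 if n!="M" else 1   # cap towards -x world
    loc=[(0,.025*sgn,.05),(0,-.025*sgn,.05),(L,.025*sgn,.05),(L,-.025*sgn,.05)]
    x,e=fit(loc,cr(pts,4.7,(120,190)),[.4,0.1,0 if sgn>0 else np.pi]); d=np.array([np.cos(x[2]),np.sin(x[2])])
    print(n,"base",x[:2].round(4),"yaw",np.degrees(x[2]).round(1),"err",e,"bodymid",(x[:2]+d*L/2).round(4),"dist",np.linalg.norm(x[:2]+d*L/2))
# guard top centre lines
loc=[(0,-.13,.065),(0,.13,.065),(.05,-.13,.065),(.05,.13,.065),(0,.04,.135),(0,-.04,.135)]
px=cr([(118,60),(82,522),(210,71),(175,534),(132,337),(144,195)],6,(365,150))
for g in (0,): pass
x,e=fit(loc,px,[.5,-.4,-np.pi/2]); print("guard",x,np.degrees(x[2]),e)
E
python3 fit0.py
```

```text
seat [0.61029033 0.04035271 0.08292633] 4.751328923311178 0.09477021703450625
L base [0.4787 0.3236] yaw 168.2 err 0.31207667853669213 bodymid [0.4297 0.3338] dist 0.544163493794711
M base [0.3796 0.1852] yaw -6.8 err 0.34571000516642547 bodymid [0.4193 0.1804] dist 0.45649477210202066
R base [0.4843 0.0048] yaw 163.9 err 0.3452427118512338 bodymid [0.4459 0.0159] dist 0.44615414220914124
guard [ 0.51897706 -0.38599572  1.47313261] 84.40428138462487 10.264362173204173
```

```bash
sed -i 's/loc=\[(0,-.13,.065).*/loc=[(0,.13,.065),(0,-.13,.065),(.05,.13,.065),(.05,-.13,.065),(0,-.04,.135),(0,.04,.135)]/' fit0.py; python3 fit0.py | grep guard
cat > tgt.py <<'E'
from h import *
import sys
# usage: x y z yawdeg(tool x)  -> rel shift/turn, tool down
x,y,z,yaw=map(float,sys.argv[1:5]); c=np.radians(yaw)
Rt=R.from_matrix(np.array([[np.cos(c),np.sin(c),0],[np.sin(c),-np.cos(c),0],[0,0,-1]]))
s,p,r=st(); sh,w=rel([x,y,z],Rt)
print("clock",round(s["clock"],2),"q",np.degrees(s["qpos"]).round(0),"F",s["contact_force"].round(1),"w",round(s["width"],4))
E
python3 - <<'E'
import numpy as np
b=np.array([.4843,.0048]);a=np.radians(163.9);print(b+.070*np.array([np.cos(a),np.sin(a)]))
E
python3 tgt.py .417 .0242 .2 163.9
```

```text
guard [ 0.5221019  -0.353821   -1.67578801] -96.0155800570788 0.26429874115595975
[0.41704546 0.02421203]
shift [ 387.3 -418.4   50.3] turn [  -0.    -0.  -138.6]
clock 0.3 q [-72.  16.  86.  -0.  78.  -7.] F [ 1.1 -0.4 -1. ] w 0.0855
```

```bash
python3 -m jog '[387,-418,50,0,0,-138.6,387,-418,50,0,0,-138.6,387,-418,50,0,0,-138.6,387,-418,50,0,0,-138.6,387,-418,50,0,0,-138.6,387,-418,50,0,0,-138.6,387,-418,50,0,0,-138.6,387,-418,50,0,0,-138.6,387,-418,50,0,0,-138.6,387,-418,50,0,0,-138.6]' 0 30; python3 tgt.py .417 .0242 .2 163.9
```

```text
clock: 1.55
position: [0.4173, 0.0273, 0.2001]
ee_rot: [-0.0, 0.395, 0.919, 0.001]
contact_force: [-0.3, -1.2, -0.6]
width: 0.0853
shift [-2.1 -2.4  0.1] turn [  0.1  -0.  -30.4]
clock 1.55 q [ -6.   4. 108.   0.  67. -49.] F [-0.3 -1.2 -0.6] w 0.0853
```

```bash
python3 -m jog '[-2,-3,0,0,0,-30.4,-2,-3,0,0,0,-30.4,-2,-3,0,0,0,-30.4,-2,-3,0,0,0,-30.4,-2,-3,0,0,0,-30.4]'
python3 - <<'E'
from h import *
im=get_image("wrist"); save(im["frame"],"w1.png",None,1.5)
im=get_image("top"); save(im["frame"],"t1.png",(120,100,310,300),3.5)
E
python3 tgt.py .417 .0242 .2 163.9
```

```text
clock: 2.17
position: [0.4161, 0.02, 0.2003]
ee_rot: [0.0, 0.148, 0.989, -0.0]
contact_force: [-0.6, -0.4, -0.0]
width: 0.085
shift [0.4 4.3 0.3] turn [-0.   0.  -0.8]
clock 2.27 q [ -7.   4. 109.  -0.  67. -80.] F [-0.1 -0.1  0.3] w 0.0852
```

View pics/w1.png

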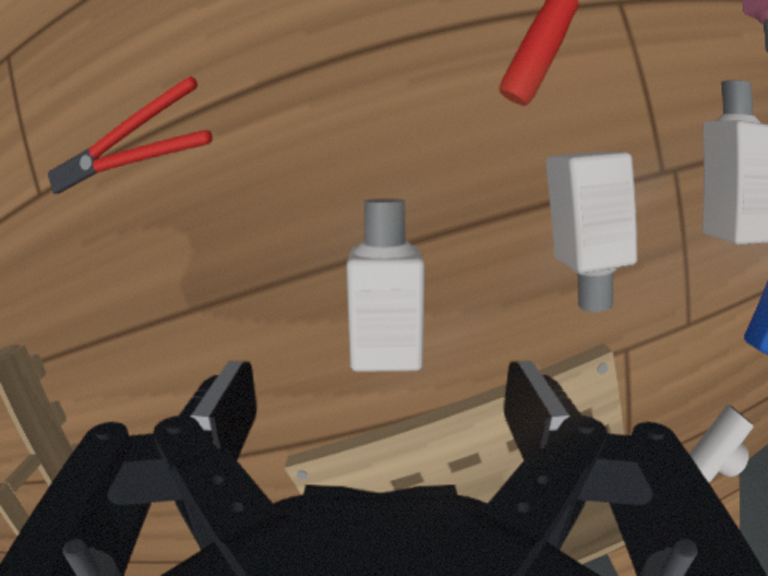

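View pics/t1.png

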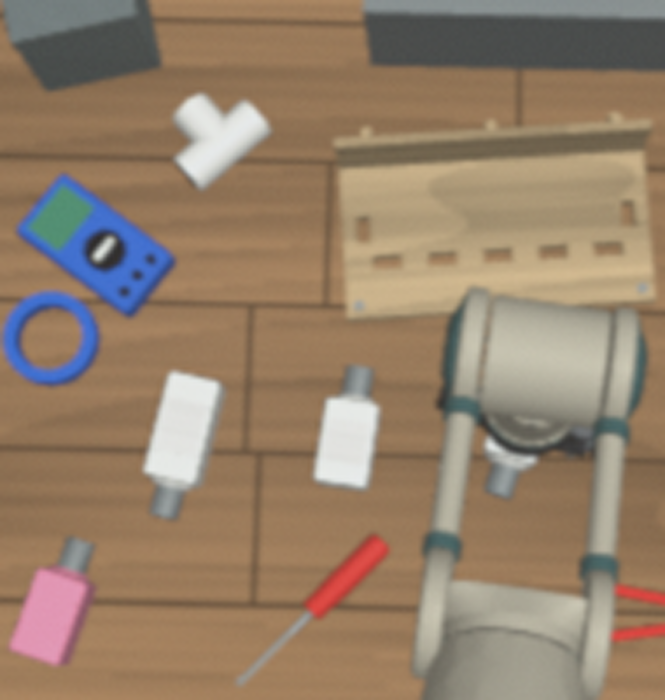

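Run:
```python
from h import *
im=get_image("wrist")
for p in [(351,368),(421,368),(349,262),(423,260)]:
    print(pixw(im,(p[0]/1.5,p[1]/1.5),.05).round(4))
s,p,r=st(); print(p)
```

```text
[ 0.4734 -0.0175  0.05  ]
[0.4875 0.0284 0.05  ]
[0.4023 0.0045 0.05  ]
[0.4147 0.0496 0.05  ]
[0.41610802 0.01995467 0.20028653]
```

```bash
python3 -m jog '[0,4,0,0,0,-0.5,0,4,60,0,0,-0.5,0,4,120,0,0,-0.5,0,4,155,0,0,-0.5,0,4,170,0,0,-0.5,0,4,170,0,0,-0.5]'; python3 -m jog '[0,0,0,0,0,0,0,0,0,0,0,0,0,0,0,0,0,0,0,0,0,0,0,0,0,0,0,0,0,0,0,0,0,0,0,0]' 1 40;  python3 tgt.py .417 .0242 .03 163.9
```

```text
clock: 3.08
position: [0.4165, 0.0241, 0.0293]
ee_rot: [-0.002, 0.142, 0.99, -0.0]
contact_force: [0.4, 1.0, 0.3]
width: 0.0853
clock: 3.82
position: [0.4182, 0.0237, 0.0313]
ee_rot: [0.001, 0.142, 0.99, -0.0]
contact_force: [-0.4, 0.1, 7.0]
width: 0.0497
shift [1.3 0.1 1.3] turn [ 0.   0.1 -0.3]
clock 3.83 q [ -6.  17. 123.  -0.  40. -80.] F [-0.4  0.1  7. ] w 0.0497
```

```bash
cat >> h.py <<'E'
SEAT=np.array([.6103,.0404]);RY=np.radians(4.75)
def rk(x,y):
    "rack frame (m) -> world xy"
    x=x+.046; c,s_=np.cos(RY),np.sin(RY)
    return SEAT+np.array([c*x-s_*y,s_*x+c*y])
def unrk(P):
    d=np.array(P)[:2]-SEAT; c,s_=np.cos(RY),np.sin(RY); return np.array([c*d[0]+s_*d[1]-.046,-s_*d[0]+c*d[1]])
E
python3 - <<'E'
from h import *
for d in (.068,.088):
  for y in (-.08,0,.08): print(d,y,rk(-.007-d,y).round(4))
E
python3 -m jog '[0,0,-50,0,0,0,0,0,-100,0,0,0,0,0,-100,0,0,0]'; python3 tgt.py .5879 -.0417 .14 184.75;python3 tgt.py .5879 -.0417 .054 184.75
```

```text
0.068 -0.08 [ 0.588  -0.0417]
0.068 0 [0.5814 0.038 ]
0.068 0.08 [0.5748 0.1177]
0.088 -0.08 [ 0.5681 -0.0434]
0.088 0 [0.5615 0.0363]
0.088 0.08 [0.5548 0.1161]
clock: 4.2
position: [0.42, 0.0236, 0.1336]
ee_rot: [0.005, 0.142, 0.99, 0.0]
contact_force: [1.0, 1.4, -2.9]
width: 0.0497
shift [-179.6  -15.3   -4.8] turn [ -0.    0.5 -21.1]
clock 4.2 q [ -6.   8. 115.   0.  56. -80.] F [ 1.   1.4 -2.9] w 0.0497
shift [-178.8  -15.5   81.2] turn [ -0.    0.5 -21.1]
clock 4.2 q [ -6.   8. 115.   0.  56. -80.] F [ 1.   1.4 -2.9] w 0.0497
```

```bash
python3 -m jog '[-178,-15,-5,0,0,-21,-178,-15,-5,0,0,-21,-178,-15,-5,0,0,-21,-178,-15,-5,0,0,-21,-178,-15,-5,0,0,-21]';python3 - <<'E'
from h import *
im=get_image("wrist"); save(im["frame"],"w2.png",None,1.5)
im=get_image("side"); save(im["frame"],"s2.png",(130,130,400,330),2.9)
E
python3 tgt.py .5879 -.0417 .054 184.75
```

```text
clock: 4.82
position: [0.5818, -0.0404, 0.1329]
ee_rot: [-0.003, -0.04, 0.999, 0.001]
contact_force: [-0.1, 0.5, -2.9]
width: 0.0494
shift [-6.4 -2.3 80. ] turn [ 0.1 -0.2 -0.1]
clock 4.92 q [ -11.   22.   95.    0.   64. -105.] F [ 0.  -0.2 -2.7] w 0.0494
```

View pics/w2.png

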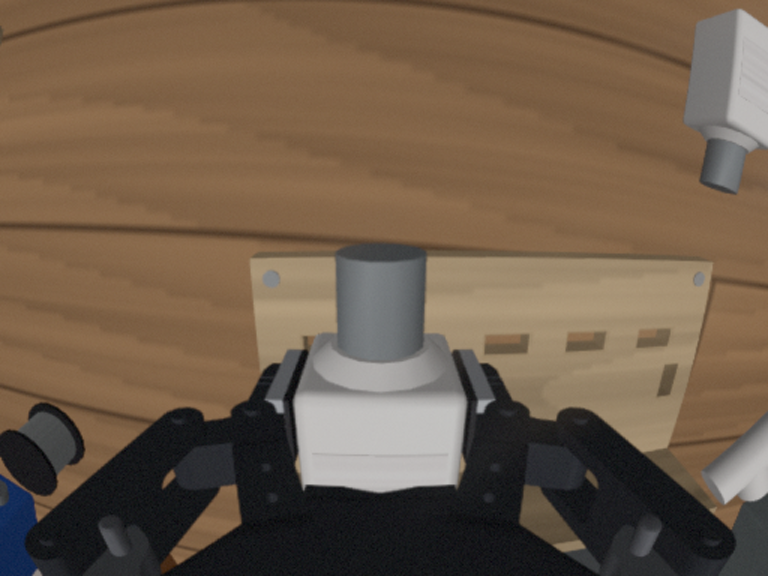

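View pics/s2.png

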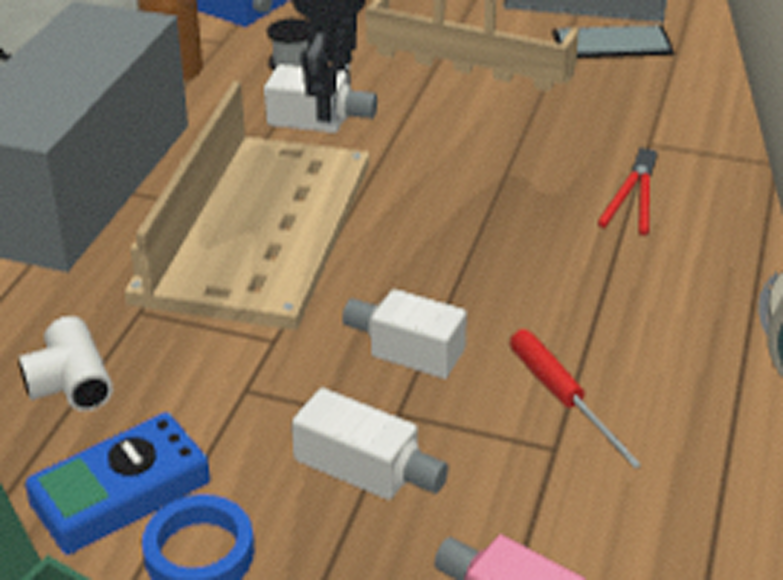

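```bash
python3 -m jog '[-6,-2,50,0,0,0,-6,-2,75,0,0,0,-6,-2,82,0,0,0,-6,-2,83,0,0,0,-6,-2,83,0,0,0]'; python3 -m jog '[0,0,0,0,0,0,0,0,0,0,0,0,0,0,0,0,0,0,0,0,-4,0,0,0]' 0.3;  python3 tgt.py .5879 -.0417 .03 184.75
```

```text
clock: 5.55
position: [0.5908, -0.0422, 0.0536]
ee_rot: [0.001, -0.041, 0.999, -0.0]
contact_force: [0.0, -0.0, -2.4]
width: 0.0494
clock: 6.05
position: [0.5899, -0.0422, 0.0564]
ee_rot: [-0.0, -0.04, 0.999, 0.0]
contact_force: [-0.4, 0.4, -0.1]
width: 0.06
shift [ 1.9  0.6 26.4] turn [ 0.  -0.  -0.1]
clock 6.05 q [ -11.   27.   99.   -0.   54. -105.] F [-0.4  0.4 -0.1] w 0.06
```

```bash
python3 -m jog '[24,0,0,0,0,0,48,0,6,0,0,0,48,0,11,0,0,0,48,0,11,0,0,0]'
python3 - <<'E'
from h import *
im=get_image("wrist"); save(im["frame"],"w3.png",None,1.5)
E
python3 tgt.py .5879 -.0417 .03 184.75
```

```text
clock: 6.55
position: [0.5434, -0.0462, 0.0453]
ee_rot: [0.001, -0.04, 0.999, -0.0]
contact_force: [0.0, -0.2, 0.5]
width: 0.0596
shift [-44.4   1.   15.6] turn [-0.   0.1 -0.1]
clock 6.6 q [ -12.   24.  106.    0.   49. -107.] F [ 0.9 -0.7 -0.6] w 0.0596
```

View pics/w3.png

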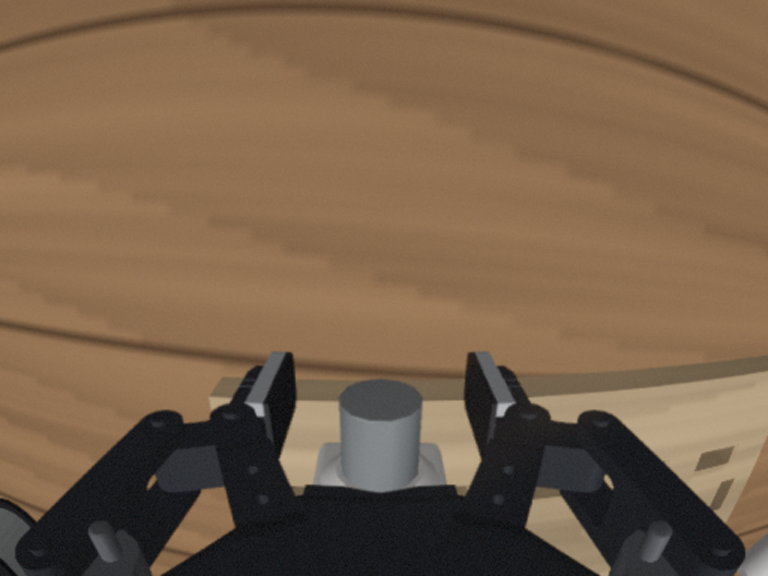

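```bash
python3 -m jog '[0,0,0,0,0,0,0,0,0,0,0,0,0,0,0,0,0,0,0,0,0,0,0,0,0,0,0,0,0,0]' 1 20; python3 -m jog '[0,0,-10,0,0,0,-5,0,-30,0,0,0,-15,0,-60,0,0,0,-30,0,-90,0,0,0,-40,0,-120,0,0,0,-40,0,-120,0,0,0]'
python3 - <<'E'
from h import *
im=get_image("side"); save(im["frame"],"s4.png",(130,100,400,300),2.9)
E
python3 tgt.py .5879 -.0417 .03 184.75
```

```text
clock: 7.22
position: [0.543, -0.0462, 0.0455]
ee_rot: [0.001, -0.04, 0.999, -0.0]
contact_force: [2.1, 0.4, 1.6]
width: 0.0269
clock: 7.98
position: [0.5835, -0.0431, 0.1674]
ee_rot: [0.002, -0.041, 0.999, -0.001]
contact_force: [-0.3, -0.4, -3.3]
width: 0.0272
shift [ -6.7   0.6 135.4] turn [-0.  -0.  -0.1]
clock 8.03 q [ -11.   20.   93.   -0.   67. -106.] F [-1.4 -0.2 -2.9] w 0.0269
```

View pics/s4.png

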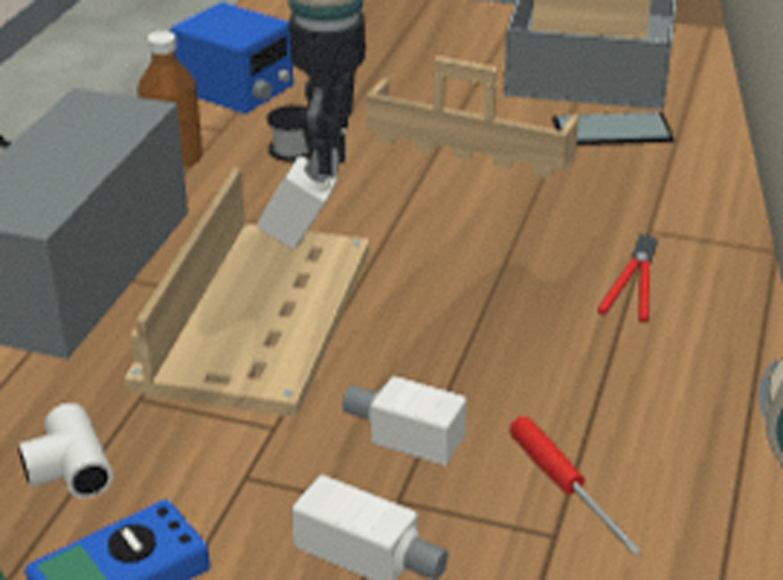

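```bash
python3 - <<'E'
from h import *
s,p,r=st(); print(unrk(p),p)
im=get_image("side")
E
python3 -m jog '[0,0,15,0,0,0,0,0,30,0,0,0,-10,0,36,0,0,0,-20,0,37,0,0,0,-30,0,37,0,0,0,-30,0,37,0,0,0]';python3 - <<'E'
from h import *
s,p,r=st(); print(unrk(p),p,s["contact_force"])
im=get_image("side"); save(im["frame"],"s5.png",(180,80,300,200),5)
E
```

```text
[-0.08172717 -0.08055669] [ 0.58136629 -0.04283853  0.16542734]
clock: 8.82
position: [0.6132, -0.0404, 0.13]
ee_rot: [0.001, -0.041, 0.999, -0.0]
contact_force: [-2.6, 0.6, 13.4]
width: 0.027
[-0.04976442 -0.08080518] [ 0.61323984 -0.04043938  0.129994  ] [-2.56465789  0.57584304 13.41346132]
```

View pics/s5.png

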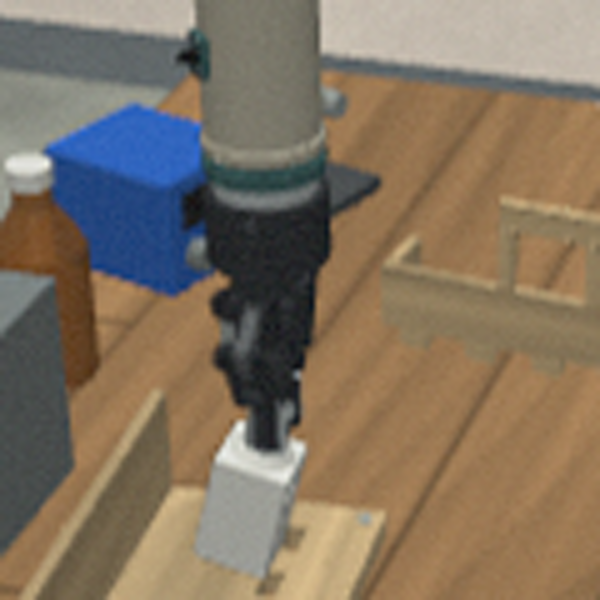

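```bash
python3 -m jog '[-12,0,-1,0,0,0,-24,0,-1,0,0,0,-36,0,-1,0,0,0,-48,0,-1,0,0,0,-60,0,-1,0,0,0,-67,0,-1,0,0,0,-67,0,-1,0,0,0]';python3 - <<'E'
from h import *
s,p,r=st(); print(unrk(p),p,s["contact_force"])
im=get_image("side"); save(im["frame"],"s6.png",(160,80,280,200),5)
E
```

```text
clock: 9.75
position: [0.6794, -0.0349, 0.1287]
ee_rot: [0.0, -0.041, 0.999, -0.0]
contact_force: [1.0, 0.7, -2.7]
width: 0.0268
[ 0.01662437 -0.08080437] [ 0.67940055 -0.03494104  0.12872717] [ 1.03154602  0.68582477 -2.6932988 ]
```

View pics/s6.png

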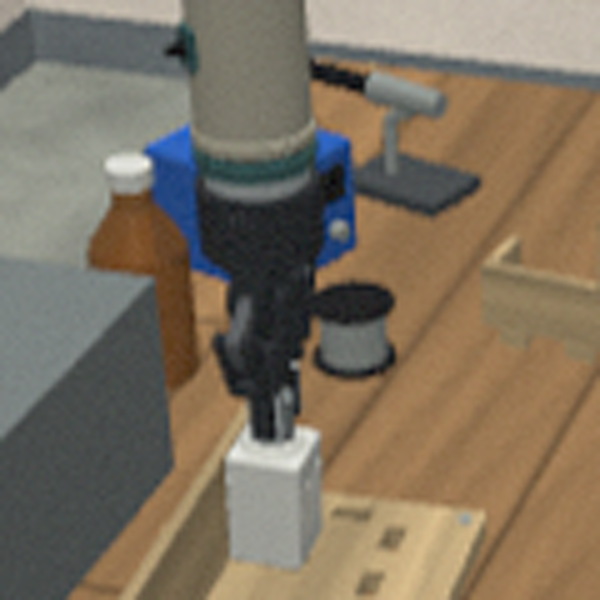

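```bash
python3 -m jog '[0,0,2,0,0,0,0,0,4,0,0,0,0,0,4,0,0,0]'
```

```text
clock: 10.18
position: [0.6801, -0.0349, 0.1283]
ee_rot: [0.003, -0.04, 0.999, -0.0]
contact_force: [0.3, -0.0, 7.7]
width: 0.0269
```

```bash
python3 -m jog '[0,0,0,0,0,0,0,0,0,0,0,0,0,0,0,0,0,0]' 0.45; python3 -m jog '[0,0,-20,0,0,0,0,0,-60,0,0,0,0,0,-100,0,0,0,80,0,-120,0,0,0,140,-40,-120,0,0,0,140,-80,-120,0,0,0,140,-80,-120,0,0,0]';python3 - <<'E'
from h import *
s,p,r=st(); print(unrk(p),p,s["contact_force"])
im=get_image("side"); save(im["frame"],"s7.png",(130,100,400,300),2.9)
im=get_image("top"); save(im["frame"],"t7.png",(120,100,320,300),3)
im=get_image("wrist"); save(im["frame"],"w7.png",None,1.5)
E
```

```text
clock: 10.55
position: [0.6785, -0.0351, 0.125]
ee_rot: [-0.0, -0.04, 0.999, -0.0]
contact_force: [0.1, 0.8, 0.2]
width: 0.0469
clock: 11.42
position: [0.5442, -0.1291, 0.2458]
ee_rot: [0.0, -0.038, 0.999, -0.001]
contact_force: [0.2, 1.1, -0.2]
width: 0.0473
[-0.12595469 -0.16341834] [ 0.54415229 -0.12907799  0.24575371] [ 0.23741851  1.05792631 -0.24530057]
```

View pics/s7.png

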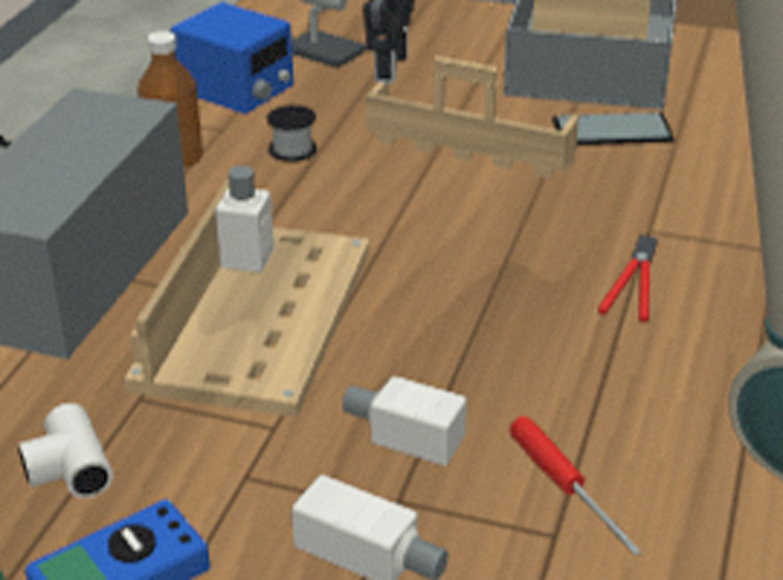

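View pics/t7.png

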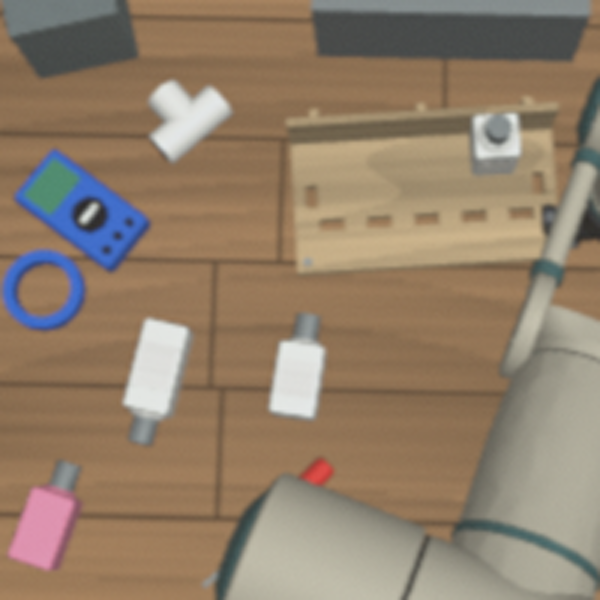

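View pics/w7.png

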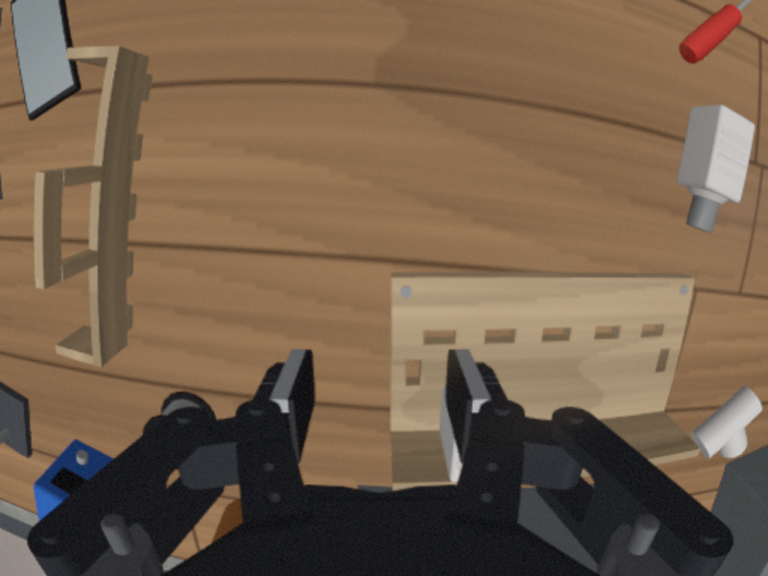

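```bash
python3 tgt.py .3456 .3514 .2 168.2
```

```text
shift [161.3 491.6  45.5] turn [ 0.   0.  16.4]
clock 11.57 q [ -20.   15.   89.    0.   77. -115.] F [ 0.3  0.1 -0.7] w 0.047
```

```bash
python3 -m jog '[161,491,45,0,0,16,161,491,45,0,0,16,161,491,45,0,0,16,161,491,45,0,0,16,161,491,45,0,0,16,161,491,45,0,0,16,161,491,45,0,0,16,161,491,45,0,0,16,161,491,45,0,0,16,161,491,45,0,0,16]'
python3 - <<'E'
from h import *
im=get_image("wrist"); save(im["frame"],"w8.png",None,1.5)
s,p,r=st(); print(p)
E
python3 tgt.py .3456 .3514 .2 168.2
```

```text
clock: 12.82
position: [0.3441, 0.3525, 0.1997]
ee_rot: [-0.0, 0.096, 0.995, -0.0]
contact_force: [1.0, -1.0, -0.7]
width: 0.047
[0.34470223 0.35123364 0.19985608]
shift [-0.8  0.3 -0.1] turn [-0.1 -0.   0.6]
clock 12.88 q [ 37.  11. 101.  -0.  69. -41.] F [ 0.7 -0.  -0.5] w 0.0469
```

View pics/w8.png

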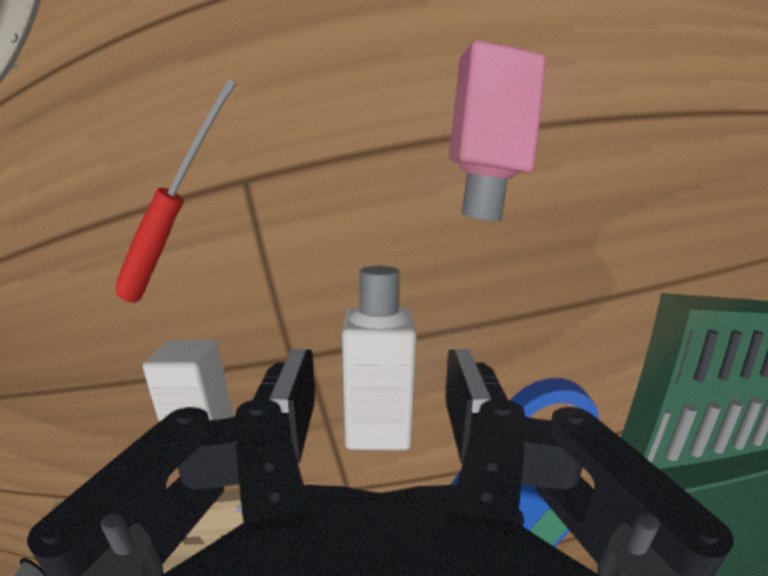

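Run:
```python
from h import *
im=get_image("wrist")
print(pixw(im,(379/1.5,281/1.5),.039),pixw(im,(379/1.5,268/1.5),.011),pixw(im,(379/1.5,449/1.5),.05), pixw(im,(379/1.5,330/1.5),.05))
```

```text
[0.35134401 0.34991795 0.039     ] [0.34955529 0.3502312  0.011     ] [0.47717927 0.32495029 0.05      ] [0.38123471 0.34400283 0.05      ]
```

```bash
python3 -m jog '[-3,0,60,0,0,0.5,-3,0,120,0,0,0.5,-3,0,155,0,0,0.5,-3,0,172,0,0,0.5,-3,0,172,0,0,0.5]'; python3 -m jog '[0,0,0,0,0,0,0,0,0,0,0,0,0,0,0,0,0,0,0,0,0,0,0,0]' 1 20; python3 -m jog '[0,0,-10,0,0,0,0,0,-40,0,0,0,0,0,-90,0,0,0,0,0,-140,0,0,0,0,0,-185,0,0,0,0,0,-185,0,0,0]'
python3 - <<'E'
from h import *
im=get_image("side"); save(im["frame"],"s9.png",(180,120,380,320),3)
E
python3 -c "
from h import *;print(rk(-.075,.08),rk(.018,.08))"; python3 tgt.py .5682 .1171 .215 184.75
```

```text
clock: 13.55
position: [0.3483, 0.3481, 0.0272]
ee_rot: [-0.001, 0.104, 0.995, -0.001]
contact_force: [0.0, -0.7, -0.5]
width: 0.047
clock: 14.05
position: [0.3491, 0.35, 0.029]
ee_rot: [0.001, 0.103, 0.995, 0.001]
contact_force: [0.6, -0.9, 3.0]
width: 0.027
clock: 14.8
position: [0.3495, 0.3511, 0.2171]
ee_rot: [0.003, 0.103, 0.995, 0.003]
contact_force: [0.9, 0.3, -2.1]
width: 0.027
[0.57477494 0.1177238 ] [0.66745554 0.12542497]
shift [-263.1 -182.8   -0.4] turn [  0.1   0.1 -16.6]
clock 14.85 q [ 37.  10.  99.   0.  70. -41.] F [-0.3 -0.1 -3. ] w 0.0271
```

View pics/s9.png

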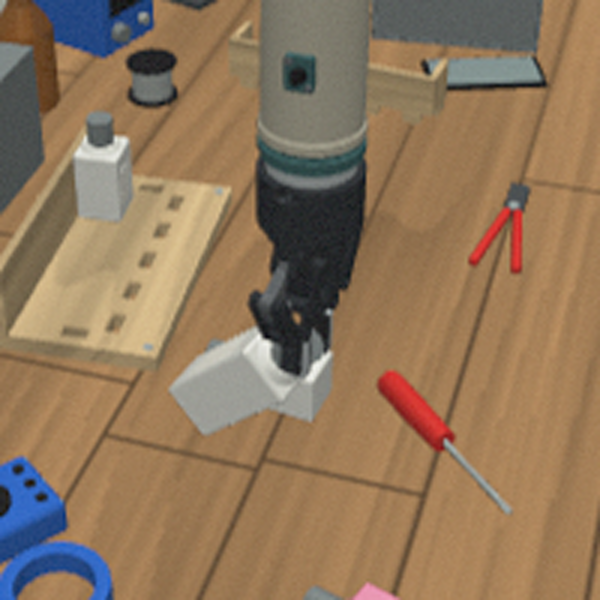

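```bash
python3 -m jog '[-40,-30,-20,0,0,-8,-90,-60,0,0,0,-16.6,-140,-95,-30,0,0,-16.6,-190,-130,0,0,0,-16.6,-230,-160,-30,0,0,-16.6,-268,-180,0,0,0,-16.6,-268,-183,-30,0,0,-16.6,-268,-183,0,0,0,-16.6,-268,-183,0,0,0,-16.6]'
python3 - <<'E'
from h import *
im=get_image("side"); save(im["frame"],"s10.png",(150,120,350,320),3)
s,p,r=st(); print(unrk(p),p,s["contact_force"])
E
```

```text
clock: 15.98
position: [0.5697, 0.1151, 0.2089]
ee_rot: [-0.005, -0.041, 0.999, -0.0]
contact_force: [-0.2, -0.5, -2.2]
width: 0.0268
[-0.07913543  0.07802081] [0.57081761 0.11540896 0.21044237] [-0.39259047  0.12288952 -1.66155125]
```

View pics/s10.png

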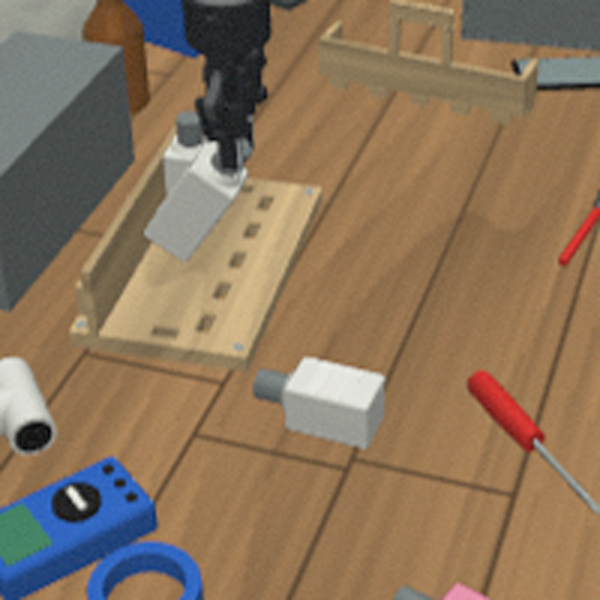

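```bash
python3 -m jog '[0,0,0,0,8,0,0,0,0,0,16,0,0,0,0,0,24,0,0,0,0,0,30,0,-20,0,10,0,30,0,-40,0,20,0,30,0,-40,0,20,0,30,0]'
python3 - <<'E'
from h import *
im=get_image("side"); save(im["frame"],"s11.png",(150,100,350,300),3)
s,p,r=st(); print(unrk(p),p,s["contact_force"],np.degrees(s["qpos"]).round())
E
```

```text
clock: 16.9
position: [0.6137, 0.1191, 0.1916]
ee_rot: [-0.259, -0.04, 0.965, -0.011]
contact_force: [-0.4, 0.3, -1.7]
width: 0.0273
[-0.03689541  0.07821233] [0.6128967  0.11909765 0.19266399] [-0.48430444  0.0040595  -1.97396623] [  5.  38.  62.  -0. 109. -90.]
```

View pics/s11.png

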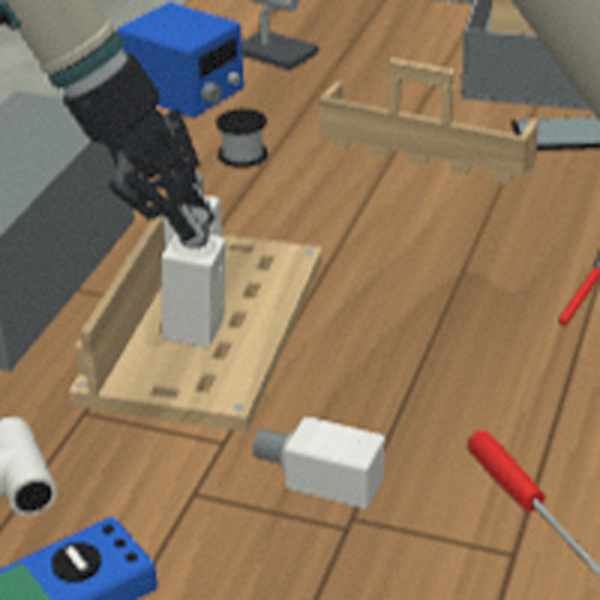

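```bash
python3 -m jog '[-13,0,5,0,0,0,-26,0,11,0,0,0,-38,0,16,0,0,0,-48,0,13,0,0,0,-58,0,10,0,0,0,-65,0,8,0,0,0,-65,0,8,0,0,0]'
python3 - <<'E'
from h import *
im=get_image("side"); save(im["frame"],"s12.png",(150,80,350,280),3)
s,p,r=st(); print(unrk(p),p,s["contact_force"],np.degrees(s["qpos"]).round())
E
```

```text
clock: 17.82
position: [0.6655, 0.1232, 0.1536]
ee_rot: [-0.259, -0.04, 0.965, -0.011]
contact_force: [-0.2, -0.2, -0.8]
width: 0.0271
[0.01558085 0.07793236] [0.66521591 0.1231641  0.1538175 ] [ 0.01284931  0.02336209 -1.14038705] [  5.  45.  55.  -0. 110. -90.]
```

View pics/s12.png

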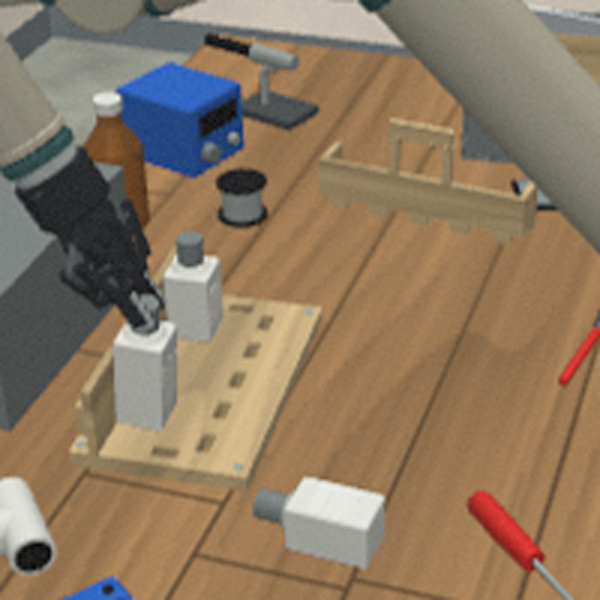

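```bash
python3 -m jog '[-1,0,2,0,0,0,-2,0,3.5,0,0,0,-2,0,3.5,0,0,0]'
```

```text
clock: 18.25
position: [0.6649, 0.1232, 0.1532]
ee_rot: [-0.258, -0.04, 0.965, -0.011]
contact_force: [0.5, -0.0, 8.3]
width: 0.027
```

Contact. I'll release, then back off along the tool axis.

```bash
python3 -m jog '[0,0,0,0,0,0,0,0,0,0,0,0,0,0,0,0,0,0]' 0.45; python3 -m jog '[3,0,-15,0,0,0,12,0,-40,0,0,0,25,0,-70,0,0,0,60,0,-100,0,-10,0,90,0,-100,0,-20,0,120,0,-100,0,-30,0,150,0,-100,0,-30,0]';python3 - <<'E'
from h import *
s,p,r=st(); print(unrk(p),p,s["contact_force"])
im=get_image("side"); save(im["frame"],"s13.png",(130,80,350,280),3)
im=get_image("top"); save(im["frame"],"t13.png",(180,100,330,260),4)
E
```

```text
clock: 18.62
position: [0.6648, 0.1232, 0.1496]
ee_rot: [-0.259, -0.04, 0.965, -0.011]
contact_force: [0.8, -0.0, -0.3]
width: 0.0469
clock: 19.5
position: [0.5807, 0.1165, 0.3138]
ee_rot: [0.001, -0.042, 0.999, 0.0]
contact_force: [-0.5, -0.2, 0.6]
width: 0.0467
[-0.06923966  0.07825852] [0.58065971 0.1164653  0.31382341] [-0.4902307  -0.17976183  0.64537855]
```

View pics/s13.png

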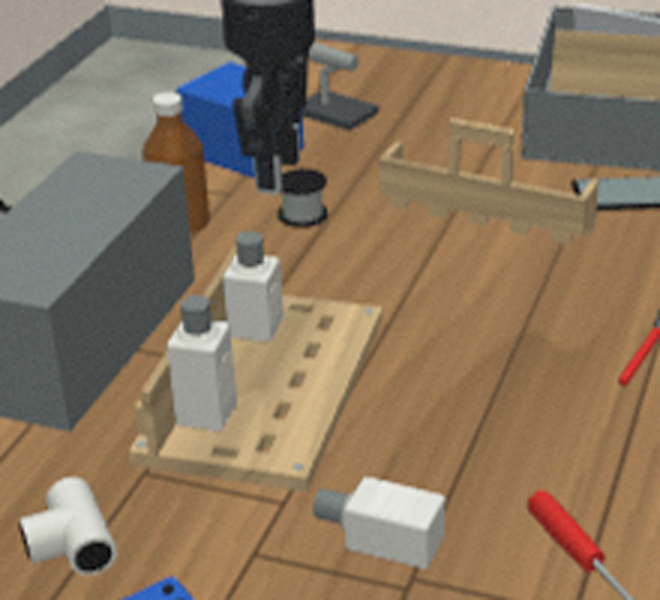

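View pics/t13.png

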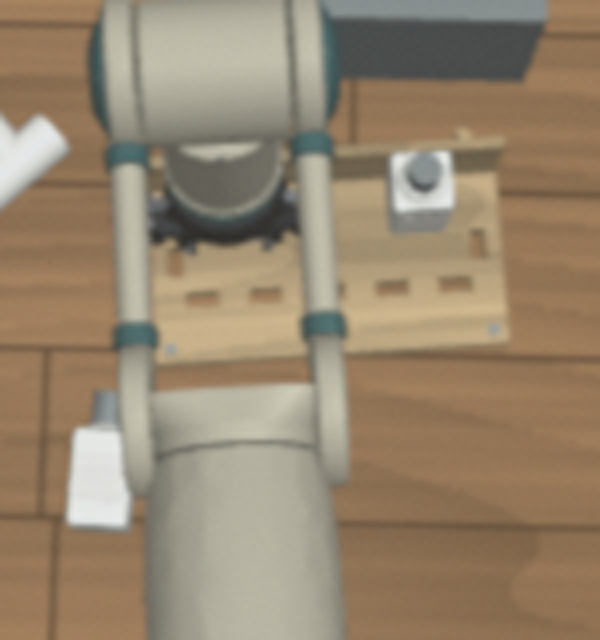

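```bash
python3 tgt.py .4948 .1715 .2 173.2
```

```text
shift [ 83.8  62.  115.6] turn [ 0.   0.3 11.6]
clock 19.6 q [  5.  16.  77.  -0.  87. -90.] F [1.3 0.8 0.3] w 0.0472
```

```bash
python3 -m jog '[50,30,30,0,0,6,84,62,80,0,0,11.6,84,62,114,0,0,11.6,84,62,114,0,0,11.6,84,62,114,0,0,11.6]'
python3 - <<'E'
from h import *
im=get_image("wrist"); save(im["frame"],"w14.png",None,1.5)
s,p,r=st(); print(p)
E
python3 tgt.py .4948 .1715 .2 173.2
```

```text
clock: 20.23
position: [0.4991, 0.1715, 0.1988]
ee_rot: [0.001, 0.06, 0.998, 0.0]
contact_force: [0.5, 0.6, 1.1]
width: 0.0471
[0.49926817 0.17146441 0.19918096]
shift [ 4.4 -0.5 -0.8] turn [ 0.1  0.2 -0.1]
clock 20.27 q [ 11.  14.  97.  -0.  69. -72.] F [ 0.   0.6 -0.5] w 0.047
```

View pics/w14.png

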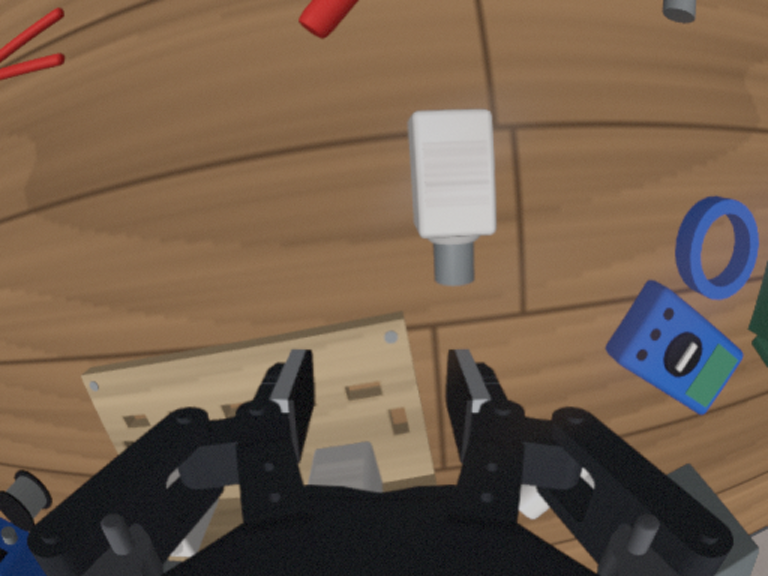

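Run:
```python
from h import *
im=get_image("wrist")
for p,z in [((455,280),.032),((456,240),.039),((412,114),.05),((491,112),.05),((419,234),.05),((495,233),.05)]:
    print(p,pixw(im,(p[0]/1.5,p[1]/1.5),z).round(4))
im=get_image("top"); save(im["frame"],"t14.png",(120,160,300,300),4)
```

```text
(455, 280) [0.5141 0.2223 0.032 ]
(456, 240) [0.485  0.2241 0.039 ]
(412, 114) [0.4023 0.2035 0.05  ]
(491, 112) [0.4049 0.2521 0.05  ]
(419, 234) [0.4763 0.1996 0.05  ]
(495, 233) [0.4808 0.2479 0.05  ]
```

View pics/t14.png

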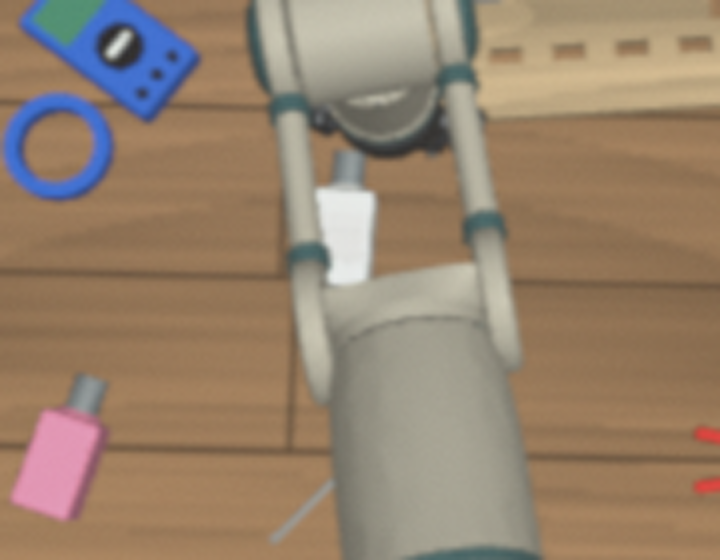

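```bash
python3 tgt.py .518 .2217 .0275 177
```

```text
shift [-12.5  52.1 171.7] turn [ 0.   0.2 -3.9]
clock 20.38 q [ 11.  14.  97.  -0.  69. -72.] F [ 0.4 -0.2 -0.3] w 0.047
```

```bash
python3 -m jog '[-12,52,40,0,0,-4,-12,52,80,0,0,-4,-12,52,100,0,0,-4,-12,52,100,0,0,-4]'
python3 - <<'E'
from h import *
im=get_image("wrist"); save(im["frame"],"w15.png",None,1.5)
s,p,r=st(); print(p)
E
```

```text
clock: 20.88
position: [0.5147, 0.2213, 0.0967]
ee_rot: [-0.001, 0.025, 1.0, -0.0]
contact_force: [-0.5, -0.1, 0.4]
width: 0.0472
[0.51556335 0.2215307  0.09793481]
```

View pics/w15.png

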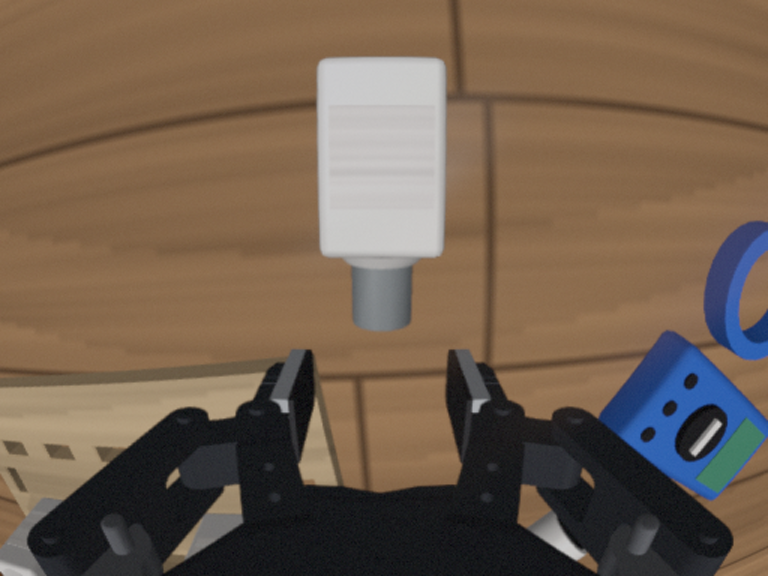

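Run:
```python
from h import *
im=get_image("wrist")
for p,z in [((381,322),.037),((381,260),.048),((381,60),.05)]:
    print(p,pixw(im,(p[0]/1.5,p[1]/1.5),z).round(4))
```

```text
(381, 322) [0.5131 0.2228 0.037 ]
(381, 260) [0.4825 0.2243 0.048 ]
(381, 60) [0.4041 0.2283 0.05  ]
```

```bash
python3 -m jog '[0,0,40,0,0,0,0,0,70,0,0,0,0,0,70,0,0,0]'; python3 -m jog '[0,0,0,0,0,0,0,0,0,0,0,0,0,0,0,0,0,0,0,0,0,0,0,0]' 1 20; python3 -m jog '[0,0,-10,0,0,0,0,0,-40,0,0,0,0,0,-90,0,0,0,0,0,-140,0,0,0,0,0,-185,0,0,0,0,0,-165,0,0,0,0,0,-185,0,0,0,0,0,-185,0,0,0]'
python3 - <<'E'
from h import *
im=get_image("side"); save(im["frame"],"s16.png",(180,60,380,260),3)
print(rk(.018,0))
E
python3 tgt.py .58 .040 .215 184.75
```

```text
clock: 21.35
position: [0.5144, 0.2212, 0.0272]
ee_rot: [-0.001, 0.025, 1.0, -0.0]
contact_force: [0.6, -0.5, -0.1]
width: 0.047
clock: 21.85
position: [0.5168, 0.222, 0.029]
ee_rot: [0.002, 0.025, 1.0, 0.001]
contact_force: [3.2, -0.7, 5.6]
width: 0.0267
clock: 22.85
position: [0.5146, 0.2217, 0.213]
ee_rot: [0.0, 0.025, 1.0, 0.0]
contact_force: [0.2, 0.3, -3.3]
width: 0.0269
[0.67408019 0.04569973]
shift [ -74.7 -178.1   -2.7] turn [-0.  -0.  -7.6]
clock 22.9 q [ 16.  16.  92.   0.  72. -71.] F [-0.3 -0.2 -3. ] w 0.0264
```

View pics/s16.png

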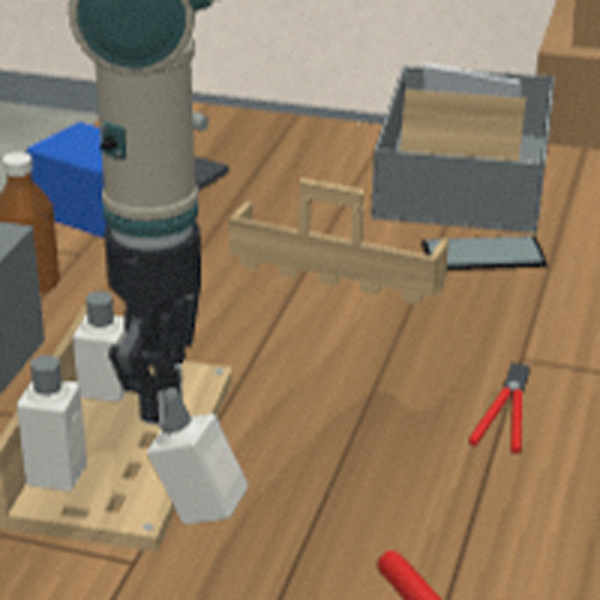

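```bash
python3 -m jog '[-20,-50,0,0,0,-4,-40,-100,-20,0,0,-7.6,-60,-150,0,0,0,-7.6,-75,-178,-20,0,0,-7.6,-75,-178,0,0,0,-7.6,-75,-178,0,0,0,-7.6]'; python3 -m jog '[0,0,0,0,-10,0,0,0,0,0,-20,0,0,0,0,0,-30,0,0,0,0,0,-30,0]'
python3 - <<'E'
from h import *
im=get_image("side"); save(im["frame"],"s17.png",(180,60,380,260),3)
s,p,r=st(); print(unrk(p),p,s["contact_force"],np.degrees(s["qpos"]).round())
E
```

```text
clock: 23.65
position: [0.5787, 0.0398, 0.21]
ee_rot: [-0.003, -0.041, 0.999, 0.0]
contact_force: [-0.2, -0.1, -2.9]
width: 0.0268
clock: 24.15
position: [0.5732, 0.0414, 0.208]
ee_rot: [0.252, -0.04, 0.967, 0.012]
contact_force: [-1.2, -0.5, -3.4]
width: 0.0271
[-0.07829858  0.00315643] [0.57785097 0.040871   0.21102726] [ 0.48971149  0.5184625  -1.50234343] [  -6.    5.  113.   10.   33. -108.]
```

View pics/s17.png

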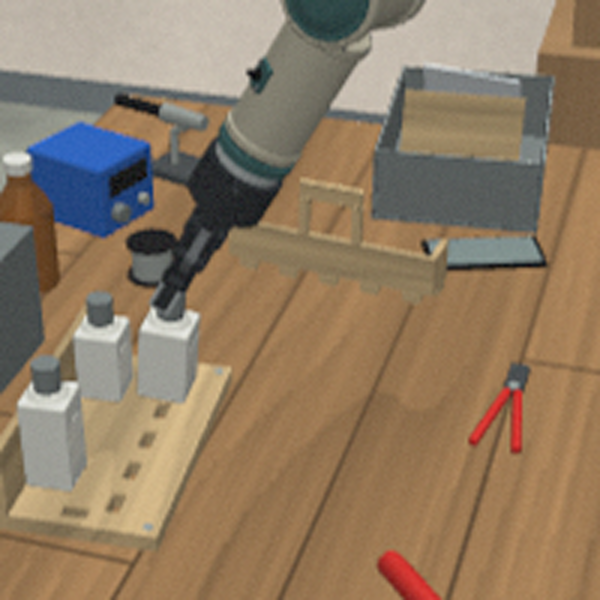

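```bash
python3 -m jog '[-24,-1,22,0,0,0,-48,-2,44,0,0,0,-73,-3,65,0,0,0,-73,-3,65,0,0,0,-65,-3,80,0,0,0,-58,-3,95,0,0,0,-50,-3,109,0,0,0,-50,-3,109,0,0,0]'
python3 - <<'E'
from h import *
im=get_image("side"); save(im["frame"],"s18.png",(150,60,350,260),3)
s,p,r=st(); print(unrk(p),p,s["contact_force"],np.degrees(s["qpos"]).round())
E
```

```text
clock: 25.2
position: [0.678, 0.0455, 0.142]
ee_rot: [0.257, -0.04, 0.966, 0.011]
contact_force: [0.7, -0.2, -3.0]
width: 0.0267
[ 0.02269568 -0.00067112] [0.67881532 0.04541975 0.14328622] [ 0.14316501 -0.26529523 -1.37404522] [  -4.   18.  107.   11.   25. -108.]
```

View pics/s18.png

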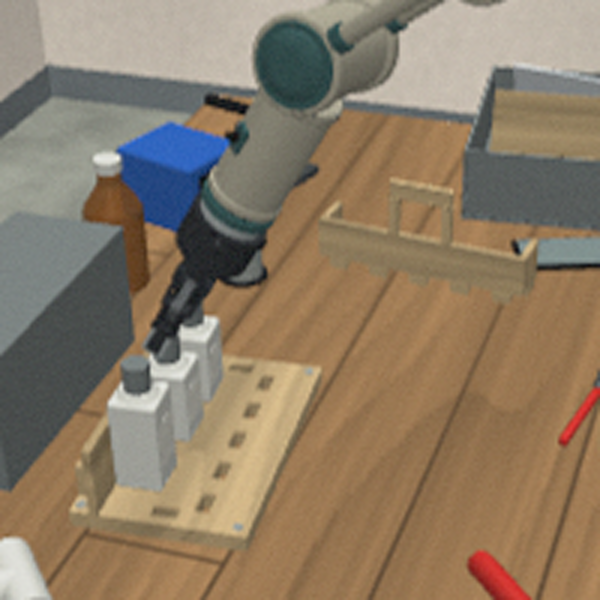

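```bash
python3 -m jog '[4,0,3,0,0,0,7,0,5,0,0,0,7,0,5,0,0,0]';python3 -m jog '[1,0,2,0,0,0,1.5,0,2.6,0,0,0,1.5,0,2.6,0,0,0]'
```

```text
clock: 25.62
position: [0.6759, 0.0449, 0.1371]
ee_rot: [0.26, -0.04, 0.965, 0.011]
contact_force: [-0.6, 0.9, 3.8]
width: 0.0271
clock: 26.0
position: [0.6783, 0.0449, 0.1374]
ee_rot: [0.264, -0.04, 0.964, 0.01]
contact_force: [-4.6, 1.3, 13.1]
width: 0.0271
```

Run:
```python
from h import *
im=get_image("side"); save(im["frame"],"s19.png",(170,150,250,240),7)
im=get_image("wrist"); save(im["frame"],"w19.png",None,1.5)
```

```text
(no output)
```

View pics/s19.png

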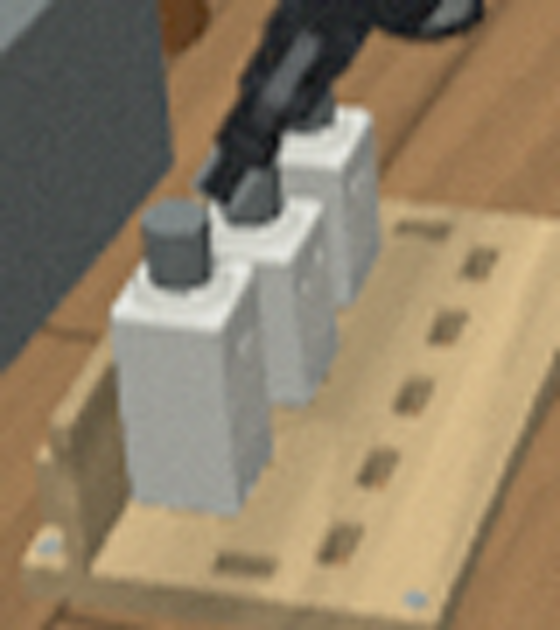

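View pics/w19.png

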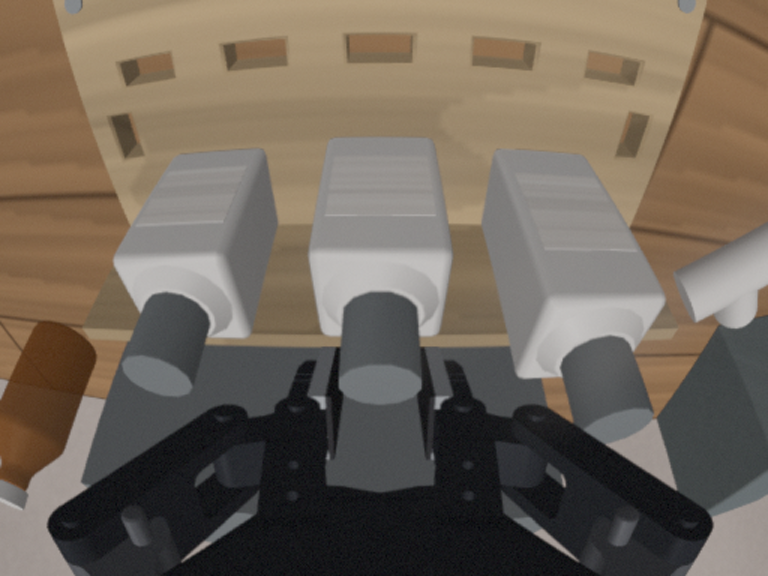

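```bash
python3 -m jog '[4,0,-2.5,0,0,0,9,0,-4,0,0,0,9,0,-4,0,0,0]';python3 - <<'E'
from h import *
s,p,r=st(); print(unrk(p),p,s["contact_force"])
im=get_image("side"); save(im["frame"],"s20.png",(170,150,250,240),7)
E
```

```text
clock: 26.48
position: [0.6707, 0.044, 0.1374]
ee_rot: [0.266, -0.039, 0.963, 0.01]
contact_force: [3.1, 3.7, 9.4]
width: 0.027
[ 0.01449217 -0.0014581 ] [0.67070515 0.04395615 0.13744134] [3.08887516 3.70374091 9.35920169]
```

View pics/s20.png

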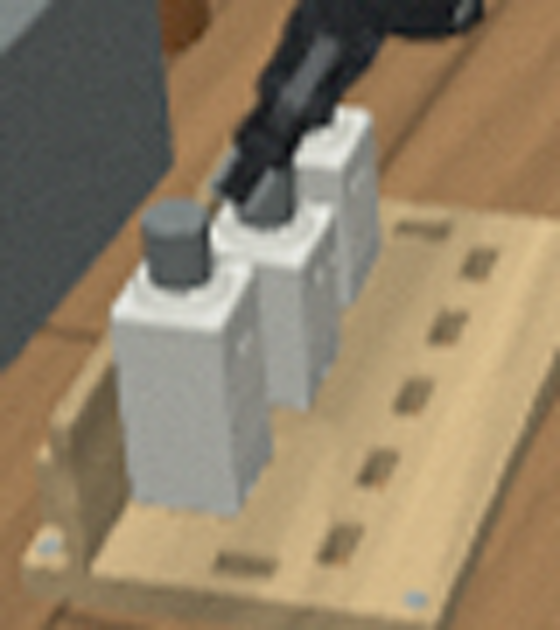

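```bash
python3 -m jog '[0,0,0,0,0,0,0,0,0,0,0,0,0,0,0,0,0,0]' 0.45; python3 -m jog '[0,0,-15,0,0,0,0,0,-50,0,0,0,0,0,-90,0,0,0,0,0,-130,0,10,0,0,0,-130,0,20,0,0,0,-130,0,30,0,0,0,-130,0,30,0]';python3 - <<'E'
from h import *
s,p,r=st(); print(unrk(p),p,s["contact_force"],np.degrees(s["qpos"]).round())
im=get_image("side"); save(im["frame"],"s21.png",(150,100,350,260),3.5)
im=get_image("wrist"); save(im["frame"],"w21.png",None,1.5)
E
```

```text
clock: 26.9
position: [0.6645, 0.044, 0.1304]
ee_rot: [0.258, -0.04, 0.965, 0.011]
contact_force: [0.5, 0.6, 0.1]
width: 0.0471
clock: 27.78
position: [0.6028, 0.0386, 0.2433]
ee_rot: [0.001, -0.042, 0.999, -0.0]
contact_force: [0.1, -0.4, 0.1]
width: 0.0468
[-0.0536165  -0.00117009] [0.60280655 0.03860322 0.24333329] [ 0.14006149 -0.43429691  0.0814751 ] [ -3.  18.  83.  -0.  78. -98.]
```

View pics/s21.png

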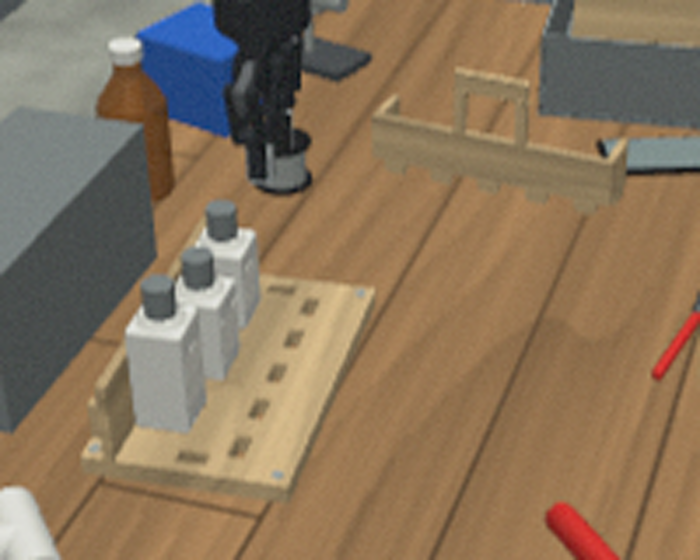

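View pics/w21.png

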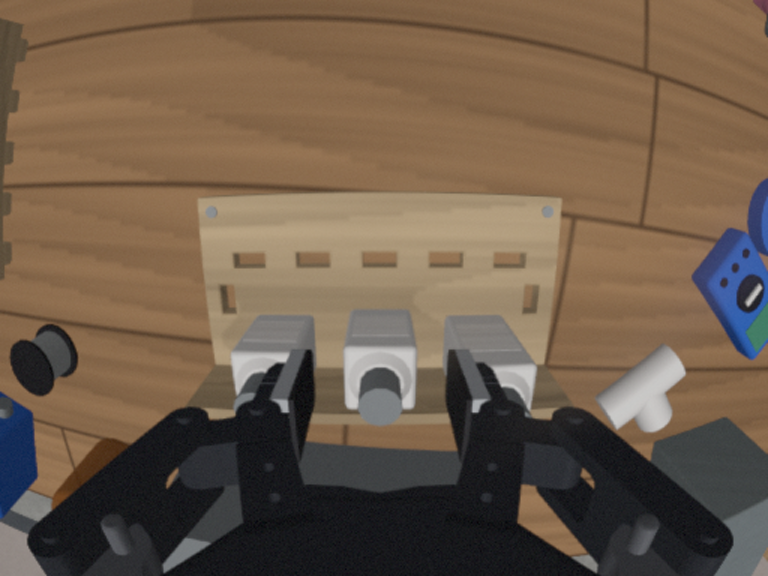

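Run:
```python
from h import *
from scipy.optimize import least_squares
im=get_image("wrist"); save(im["frame"],"w22.png",(130,120,380,220),3.2)
px=np.array([(250,260),(313,259),(379,259),(446,259),(509,260),(228,299),(531,299)])/1.5-.17
loc=np.array([(0,y) for y in (-.108,-.054,0,.054,.108)]+[(.034,-.13),(.034,.13)])
def W(p):
    c,s=np.cos(p[2]),np.sin(p[2]); return np.c_[p[0]+c*loc[:,0]-s*loc[:,1],p[1]+s*loc[:,0]+c*loc[:,1],0*loc[:,0]+.018]
r=least_squares(lambda p:(projw(im,W(p))-px).ravel(),[.61,.04,.08]);print(r.x,np.degrees(r.x[2]),r.fun.reshape(-1,2).round(1))
```

```text
[0.60649996 0.03969103 0.08211425] 4.704799851569359 [[-1.  -0.1]
 [-0.3  0.2]
 [ 0.3  0. ]
 [ 0.2  0.2]
 [ 0.9 -0.1]
 [-0.4 -0. ]
 [ 0.3 -0. ]]
```

View pics/w22.png

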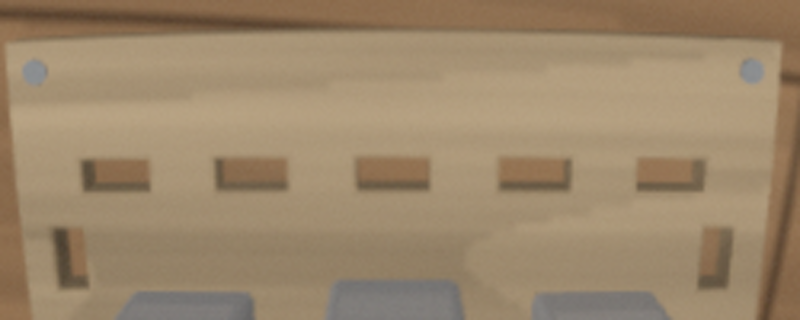

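Run:
```python
from h import *
im=get_image("side"); save(im["frame"],"s23.png",(170,170,270,245),8)
c=proj(im,[[*rk(-.046+x,y),.018] for x,y in [(0,-.108),(0,-.054),(0,0),(0,.054),(0,.108),(.034,-.13),(.034,.13)]]);print((c-[170,170])*8+3.5)
im=get_image("top"); save(im["frame"],"t23.png",(205,120,315,200),7)
```

```text
[[539.34400803 142.24173078]
 [502.58383631 215.82027172]
 [463.67687406 293.69579246]
 [422.42940625 376.2560297 ]
 [378.62368871 463.93681657]
 [475.42917138 103.73795782]
 [270.88481297 488.11108674]]
```

View pics/s23.png

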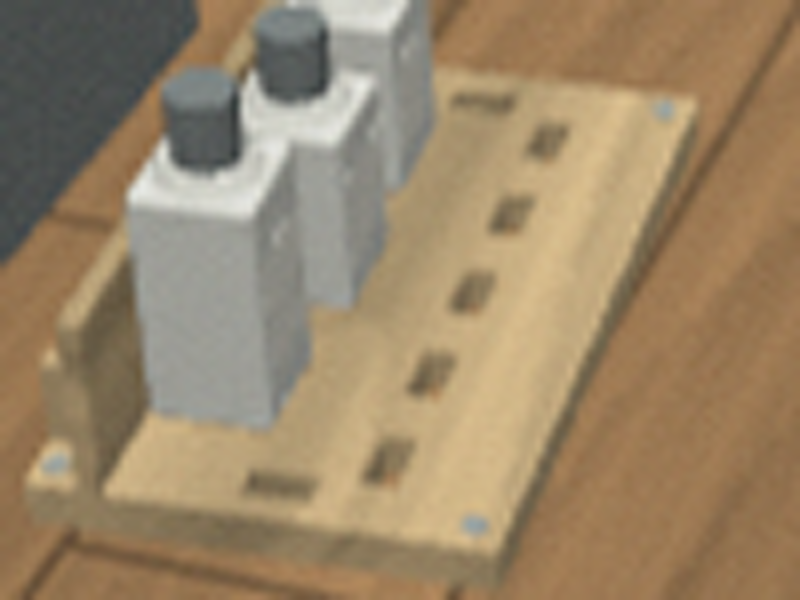

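```bash
python3 - <<'E'
from h import *
from scipy.optimize import least_squares
im=get_image("side")
px=(np.array([(547,141),(512,214),(473,292),(431,373),(387,461),(483,102),(279,486)])-3.5)/8+[170,170]
loc=np.array([(0,y) for y in (-.108,-.054,0,.054,.108)]+[(.034,-.13),(.034,.13)])
def W(p):
    c,s=np.cos(p[2]),np.sin(p[2]); return np.c_[p[0]+c*loc[:,0]-s*loc[:,1],p[1]+s*loc[:,0]+c*loc[:,1],0*loc[:,0]+.018]
r=least_squares(lambda p:(proj(im,W(p))-px).ravel(),[.61,.04,.08]);print(r.x,np.degrees(r.x[2]),r.fun.reshape(-1,2).round(1))
E
python3 tgt.py .522 -.354 .26 173.9;python3 tgt.py .522 -.354 .26 -6.1
```

```text
[0.60767725 0.03813868 0.08144774] 4.66661185361424 [[ 0.1 -0.1]
 [-0.1 -0. ]
 [-0.1 -0. ]
 [-0.   0.1]
 [ 0.   0.1]
 [ 0.1 -0. ]
 [ 0.1 -0.1]]
shift [ 108.8 -385.   -16. ] turn [ 0.   0.  10.8]
clock 28.07 q [ -3.  18.  84.   0.  78. -98.] F [-0.8 -0.6 -1.1] w 0.0468
shift [ 108.8 -385.   -16. ] turn [-1.000e-01  0.000e+00 -1.692e+02]
clock 28.07 q [ -3.  18.  84.   0.  78. -98.] F [-0.8 -0.6 -1.1] w 0.0468
```

```bash
python3 -m jog '[50,-50,-40,0,0,10,108,-385,-40,0,0,100,108,-385,-40,0,0,100,108,-385,-40,0,0,100,108,-385,-40,0,0,100,108,-385,-40,0,0,100,108,-385,-40,0,0,100,108,-385,-40,0,0,100,108,-385,-40,0,0,100,108,-385,-40,0,0,100]' 0.3; python3 tgt.py .522 -.354 .26 -6.1
```

```text
clock: 29.32
position: [0.5235, -0.3537, 0.2842]
ee_rot: [0.001, 0.74, 0.673, 0.0]
contact_force: [0.1, -0.8, 0.8]
width: 0.0597
shift [-0.5 -1.5 24.2] turn [ 0.1 -0.  90.6]
clock 29.32 q [-40.  20.  75.   0.  85. -35.] F [ 0.1 -0.8  0.8] w 0.0597
```

```bash
python3 -m jog '[0,0,24,0,0,90.6,0,0,24,0,0,90.6,0,0,24,0,0,90.6,0,0,24,0,0,90.6,0,0,24,0,0,90.6,0,0,24,0,0,90.6,0,0,24,0,0,90.6,0,0,24,0,0,90.6,0,0,24,0,0,90.6,0,0,24,0,0,90.6]'
python3 - <<'E'
from h import *
im=get_image("wrist"); save(im["frame"],"w24.png",None,1.5)
im=get_image("side"); save(im["frame"],"s24.png",(230,70,370,180),5)
E
python3 tgt.py .522 -.354 .26 -6.1
```

```text
clock: 30.58
position: [0.5238, -0.3534, 0.2603]
ee_rot: [0.0, 0.999, -0.051, 0.0]
contact_force: [-0.7, 0.8, -0.4]
width: 0.0597
shift [-2.   0.6  0.2] turn [ 0.  -0.   0.3]
clock 30.68 q [-40.  20.  78.   0.  82.  55.] F [ 0.1 -0.5 -0.2] w 0.0598
```

View pics/w24.png

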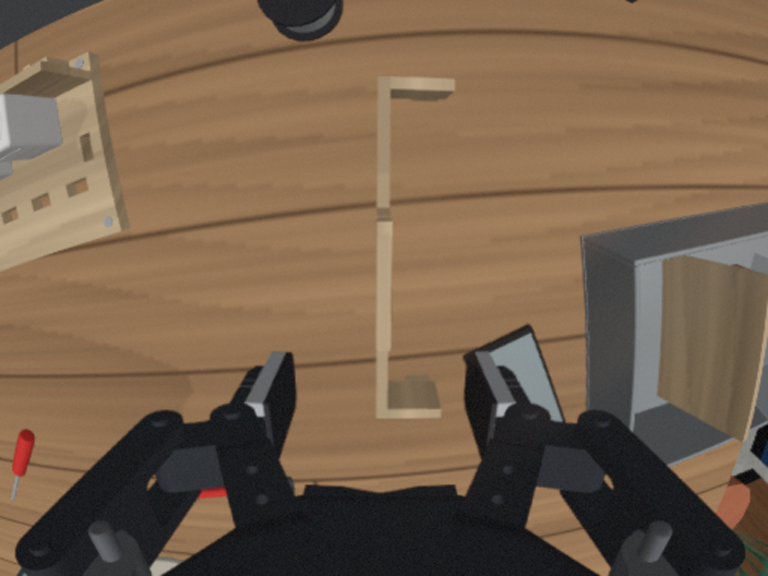

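View pics/s24.png

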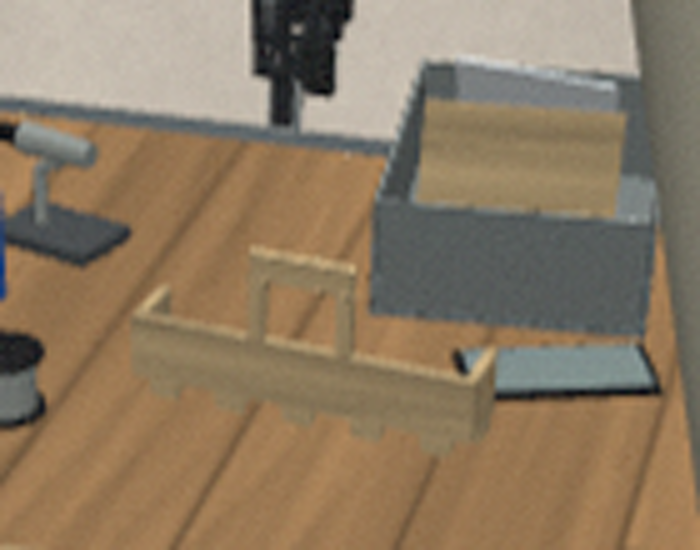

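Run:
```python
from h import *
im=get_image("wrist")
a=pixw(im,(385/1.5,223/1.5),.135);b=pixw(im,(383.5/1.5,349/1.5),.135)
print(a,b,(a+b)/2,np.linalg.norm(a-b),np.degrees(np.arctan2(a[1]-b[1],a[0]-b[0])))
a=pixw(im,(384/1.5,79/1.5),.065);b=pixw(im,(382/1.5,415/1.5),.065)
print(a,b,(a+b)/2,np.linalg.norm(a-b),np.degrees(np.arctan2(a[1]-b[1],a[0]-b[0])))
```

```text
[ 0.55994004 -0.35973833  0.135     ] [ 0.48351185 -0.35129033  0.135     ] [ 0.52172595 -0.35551433  0.135     ] 0.07689367064149372 -6.3075875133143615
[ 0.65297538 -0.36926607  0.065     ] [ 0.39067141 -0.3414436   0.065     ] [ 0.52182339 -0.35535484  0.065     ] 0.2637753996805516 -6.0546998322521155
```

```bash
python3 -m jog '[-2,1.5,60,0,0,0,-2,1.5,110,0,0,0,-2,1.5,136,0,0,0,-2,1.5,136,0,0,0]'; python3 -m jog '[0,0,0,0,0,0,0,0,0,0,0,0,0,0,0,0,0,0,0,0,0,0,0,0,0,0,0,0,0,0,0,0,0,0,0,0]' 1 80; python3 tgt.py .522 -.354 .26 -6.1
```

```text
clock: 31.22
position: [0.521, -0.3541, 0.1215]
ee_rot: [-0.002, 0.999, -0.051, -0.002]
contact_force: [-0.6, 0.5, 0.4]
width: 0.0598
clock: 31.98
position: [0.5231, -0.3556, 0.1255]
ee_rot: [0.001, 0.999, -0.051, 0.001]
contact_force: [0.7, 0.1, 5.9]
width: 0.0073
shift [  -0.9   -1.3 -134.5] turn [ 0.1 -0.1  0.2]
clock 31.98 q [-41.  26.  90.   0.  65.  55.] F [0.7 0.1 5.9] w 0.0073
```

```bash
python3 -m jog '[0,0,-20,0,0,0,0,0,-70,0,0,0,0,0,-120,0,0,0,0,0,-175,0,0,0,0,0,-200,0,0,0,0,0,-200,0,0,0]'; python3 tgt.py .6 .040 .322 94.7;  python3 - <<'E'
from h import *
im=get_image("wrist"); save(im["frame"],"w25.png",None,1.5)
E
```

```text
clock: 32.72
position: [0.5229, -0.3557, 0.3257]
ee_rot: [0.001, 0.999, -0.051, 0.002]
contact_force: [0.4, -0.2, -3.3]
width: 0.0076
shift [  36.3 -401.5    2.8] turn [   0.3   -0.  -100.6]
clock 32.73 q [-41.  19.  71.  -0.  90.  55.] F [ 0.4 -0.2 -3.3] w 0.0076
```

View pics/w25.png

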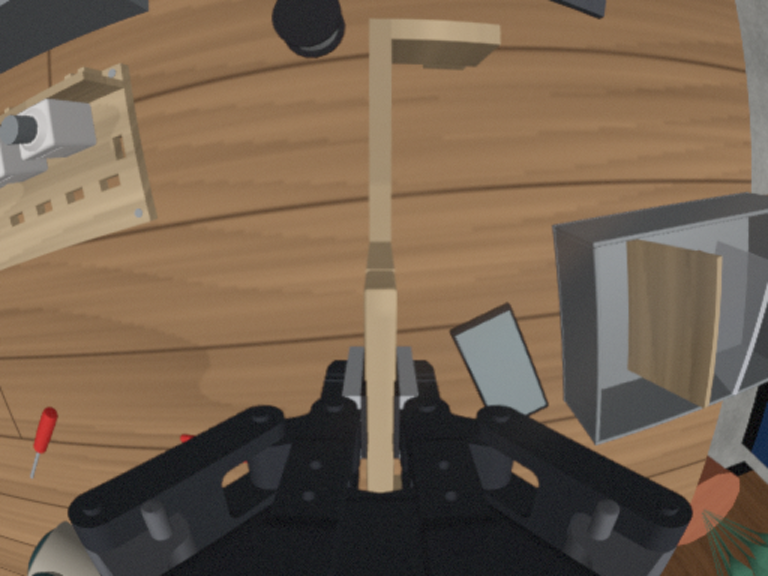

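```bash
python3 -m jog '[4,-40,0,0,0,-8,8,-80,0,0,0,-18,12,-120,0,0,0,-28,16,-160,0,0,0,-38,20,-200,0,0,0,-48,24,-240,0,0,0,-58,28,-280,0,0,0,-68,30,-320,0,0,0,-78,33,-360,0,0,0,-88,36,-385,0,0,0,-95]'; python3 -m jog '[0,-10,0,0,0,-5.4,0,-16,0,0,0,-5.4,0,-16,0,0,0,-5.4]'; python3 tgt.py .608 .0404 .322 94.7;  python3 - <<'E'
from h import *
im=get_image("wrist"); save(im["frame"],"w26.png",None,1.5)
im=get_image("side"); save(im["frame"],"s26.png",(140,40,340,260),2.7)
E
```

```text
clock: 34.02
position: [0.5964, 0.0262, 0.3206]
ee_rot: [-0.002, 0.71, 0.704, -0.002]
contact_force: [0.7, -0.5, -2.5]
width: 0.008
clock: 34.4
position: [0.5806, 0.0242, 0.3225]
ee_rot: [-0.001, 0.679, 0.734, -0.001]
contact_force: [0.6, 0.0, -1.7]
width: 0.0076
shift [14.1 28.6  0.4] turn [-0.1 -0.  -0.3]
clock 34.4 q [-4. 15. 78. -0. 88. -9.] F [ 0.6  0.  -1.7] w 0.0076
```

View pics/w26.png

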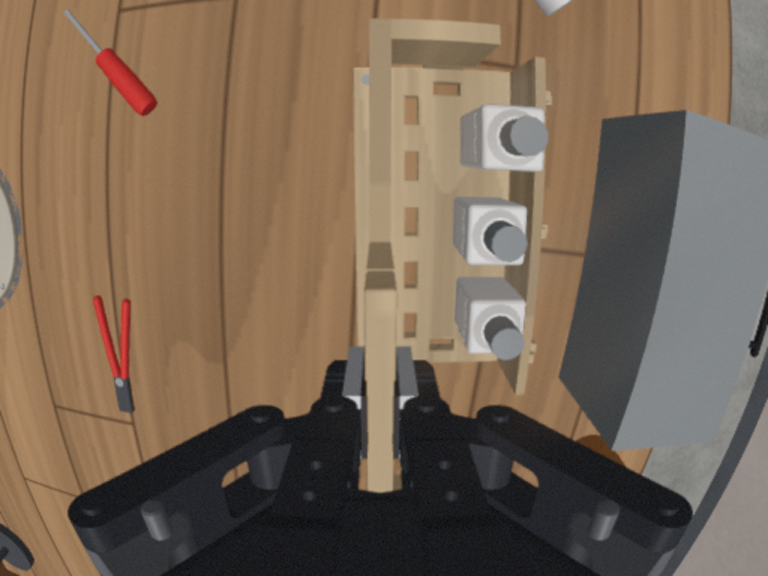

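View pics/s26.png

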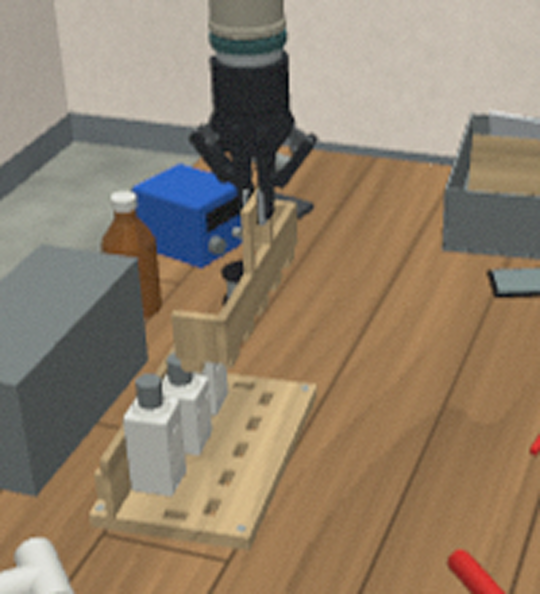

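Run:
```python
from h import *
from scipy.optimize import least_squares
im=get_image("wrist"); save(im["frame"],"w27.png",(230,30,380,250),2.7)
```

```text
(no output)
```

View pics/w27.png

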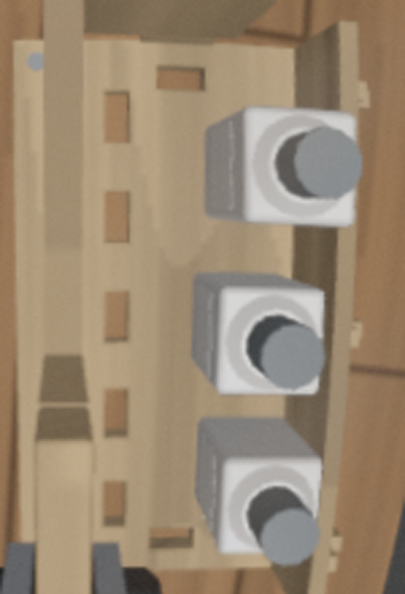

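Run:
```python
from h import *
from scipy.optimize import least_squares
im=get_image("wrist"); s,p,r=st(); print(p)
px=(np.array([(117,117),(117,217),(116,316),(116,412),(115,503),(181,79),(171,537)])+.5)/2.7-.5+[230,30]
loc=np.array([(0,y) for y in (.108,.054,0,-.054,-.108)]+[(.034,.13),(.034,-.13)])
def W(p):
    c,s=np.cos(p[2]),np.sin(p[2]); return np.c_[p[0]+c*loc[:,0]-s*loc[:,1],p[1]+s*loc[:,0]+c*loc[:,1],0*loc[:,0]+.018]
q=least_squares(lambda p:(projw(im,W(p))-px).ravel(),[.61,.04,.08]);print("seat",q.x,np.degrees(q.x[2]),q.fun.reshape(-1,2).round(1))
# panel line
for uv,z in [((63.5,440),p[2]+.011),((64,395),p[2]-.011),((63,30),p[2]-.109+.05),((63,240),p[2]-.059)]:
    P=pixw(im,((uv[0]+.5)/2.7-.5+230,(uv[1]+.5)/2.7-.5+30),z); print(P.round(4), (r.inv().apply(P-p)*1000).round(1))
# side & top camera check of slots vs guard: tool frame of seat
print((r.inv().apply(np.array([*q.x[:2],.018])-p)*1000).round(1))
```

```text
[0.58167045 0.02392921 0.32353507]
seat [0.60898925 0.03972817 0.08276807] 4.742260861689485 [[-0.  -0.5]
 [ 0.  -0.3]
 [ 0.2  0.2]
 [-0.1  0.5]
 [-0.3  0.5]
 [ 0.  -0.8]
 [ 0.2  0.6]]
[0.5782 0.0636 0.3345] [ 39.8  -0.4 -11. ]
[0.5782 0.0651 0.3125] [41.3 -0.3 11. ]
[0.5724 0.1374 0.2645] [113.9  -0.4  59. ]
[0.5761 0.0893 0.2645] [65.6 -0.4 59. ]
[ 13.7  28.5 305.5]
```

```bash
python3 -m jog '[14,15,0,0,0,0,14,28.5,0,0,0,0,14,28.5,0,0,0,0,14,28.5,30,0,0,0,14,28.5,70,0,0,0,14,28.5,110,0,0,0,14,28.5,145,0,0,0,14,28.5,165,0,0,0,14,28.5,171,0,0,0,14,28.5,171,0,0,0]'; python3 tgt.py .608 .0394 .1285 94.7;  python3 - <<'E'
from h import *
im=get_image("wrist"); save(im["frame"],"w28.png",None,1.5)
im=get_image("side"); save(im["frame"],"s28.png",(160,140,280,250),6)
im=get_image("top"); save(im["frame"],"t28.png",(200,110,320,200),6)
E
```

```text
clock: 35.85
position: [0.6091, 0.0405, 0.1529]
ee_rot: [0.0, 0.679, 0.735, -0.0]
contact_force: [0.9, -0.4, -2.5]
width: 0.0075
shift [-1.  -1.1 24.4] turn [ 0.   0.  -0.2]
clock 35.85 q [-3. 23. 90. -0. 67. -7.] F [ 0.9 -0.4 -2.5] w 0.0075
```

View pics/w28.png

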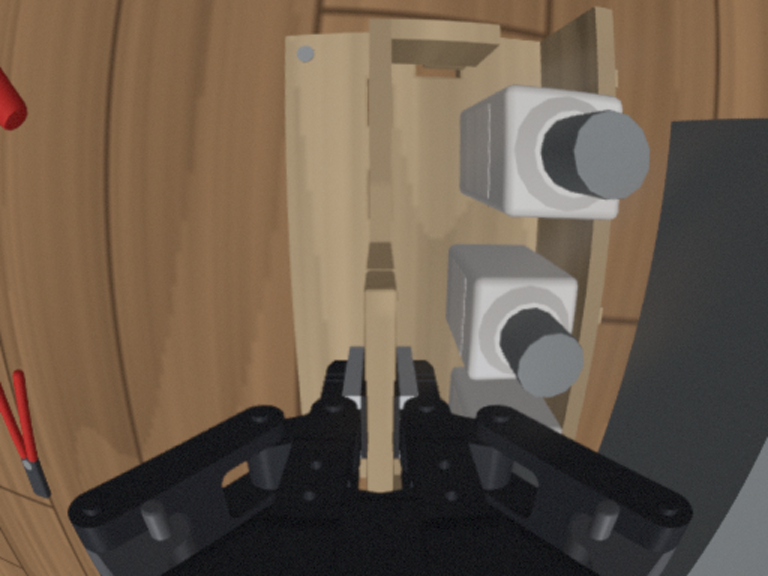

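View pics/s28.png

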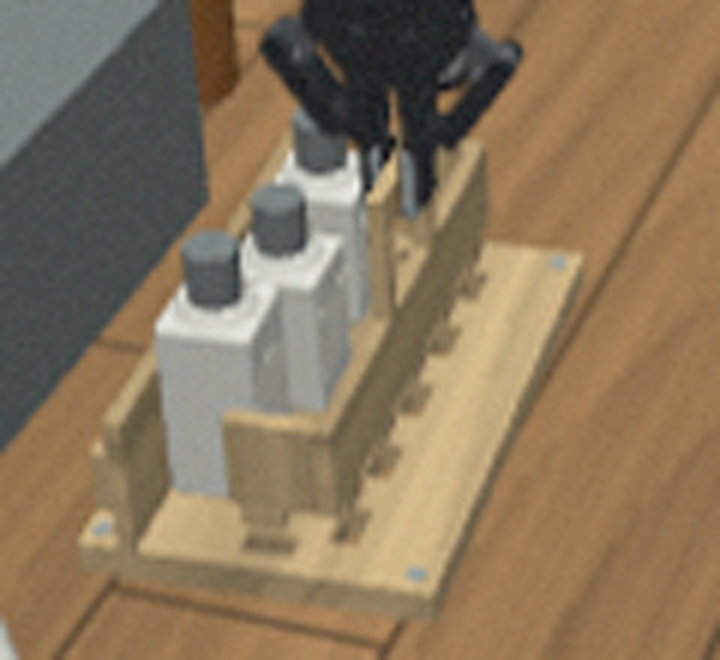

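View pics/t28.png

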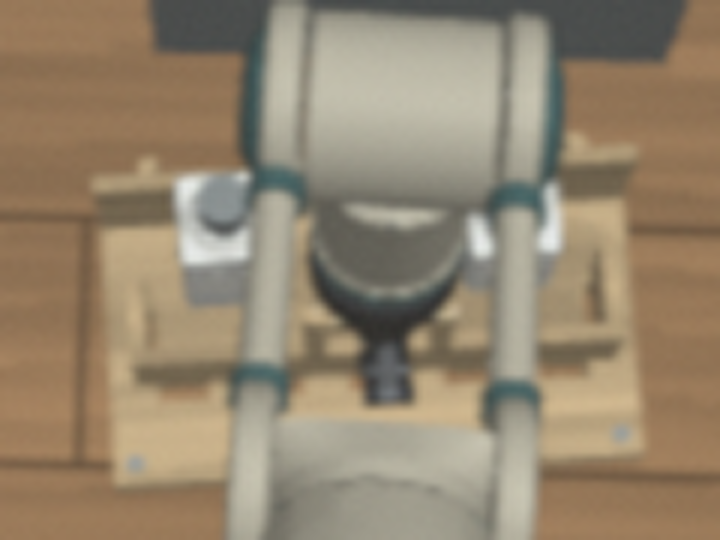

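```bash
python3 -m jog '[-0.5,-0.5,4,0,0,0,-0.5,-0.5,8,0,0,0,-0.5,-0.5,11,0,0,0,-0.5,-0.5,12,0,0,0,-0.5,-0.5,12,0,0,0]'
python3 - <<'E'
from h import *
im=get_image("side"); save(im["frame"],"s29.png",(180,160,270,240),8)
s,p,r=st(); print(p,s["contact_force"],s["moment"])
E
```

```text
clock: 36.62
position: [0.6083, 0.04, 0.1406]
ee_rot: [-0.0, 0.679, 0.735, -0.0]
contact_force: [-0.8, -0.4, -3.8]
width: 0.0076
[0.60837249 0.04003215 0.14071296] [-0.55391778  0.49603969 -2.01127226] [ 0.07875823  0.00886025 -0.00389773]
```

View pics/s29.png

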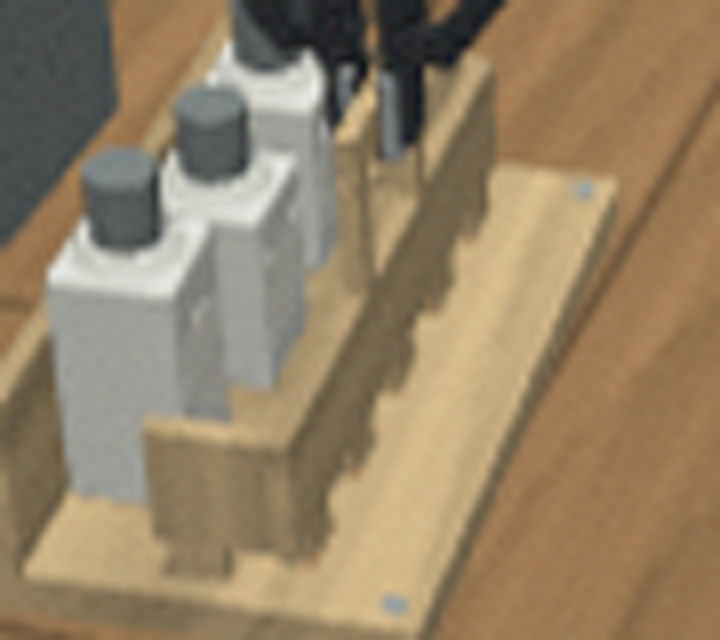

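```bash
python3 -m jog '[0,0,2,0,0,0,0,0,4,0,0,0,0,0,6,0,0,0,0,0,6,0,0,0]';  python3 -m jog '[0,0,2,0,0,0,0,0,4,0,0,0,0,0,4,0,0,0]'
```

```text
clock: 37.17
position: [0.6082, 0.04, 0.1345]
ee_rot: [-0.0, 0.679, 0.735, -0.0]
contact_force: [0.4, 0.3, -1.7]
width: 0.0081
clock: 37.55
position: [0.6082, 0.04, 0.1305]
ee_rot: [-0.0, 0.679, 0.735, -0.0]
contact_force: [0.3, 0.3, -2.7]
width: 0.0078
```

Going in freely, with no contact force. I'll lower it the last few millimetres.

```bash
python3 -m jog '[0,0,1,0,0,0,0,0,2,0,0,0,0,0,2,0,0,0]';  python3 -m jog '[0,0,1,0,0,0,0,0,2,0,0,0,0,0,2,0,0,0]'
python3 - <<'E'
from h import *
im=get_image("side"); save(im["frame"],"s30.png",(180,160,270,240),8)
E
```

```text
clock: 37.92
position: [0.6084, 0.04, 0.1288]
ee_rot: [0.0, 0.679, 0.735, 0.0]
contact_force: [-0.5, 0.4, -1.1]
width: 0.0075
clock: 38.3
position: [0.6085, 0.04, 0.1284]
ee_rot: [0.001, 0.679, 0.735, 0.0]
contact_force: [-2.3, -1.1, 6.8]
width: 0.0075
```

View pics/s30.png

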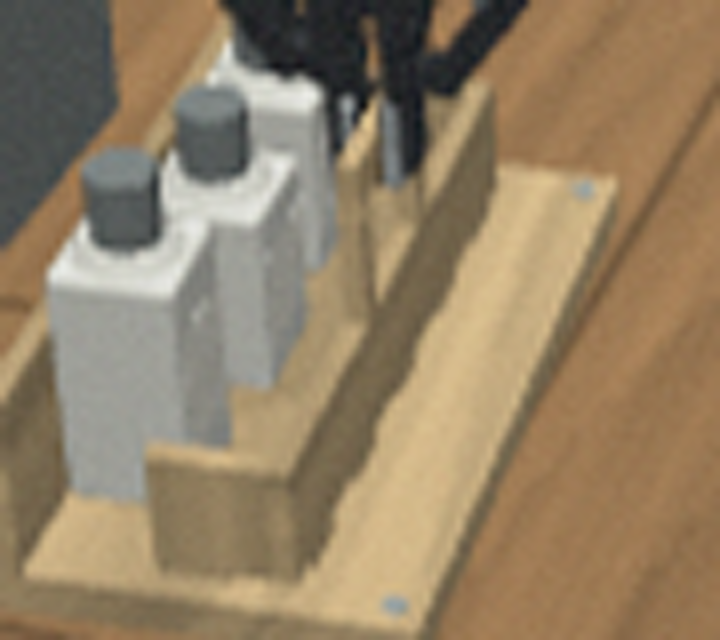

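```bash
python3 -m jog '[0,0,0,0,0,0,0,0,0,0,0,0,0,0,0,0,0,0]' 0.65; python3 -m jog '[0,0,-15,0,0,0,0,0,-40,0,0,0,0,0,-80,0,0,0,0,0,-120,0,0,0,0,-60,-150,0,0,0,0,-120,-150,0,0,0,0,-120,-150,0,0,0,0,-120,-150,0,0,0]'
python3 - <<'E'
from h import *
s,p,r=st(); print(p,s["contact_force"])
im=get_image("wrist"); save(im["frame"],"w31.png",None,1.5)
im=get_image("side"); save(im["frame"],"s31.png",(150,130,290,250),5.5)
im=get_image("top"); save(im["frame"],"t31.png",(200,110,320,200),6)
E
```

```text
clock: 38.72
position: [0.6084, 0.04, 0.1266]
ee_rot: [0.0, 0.679, 0.735, -0.0]
contact_force: [0.5, 0.7, 0.4]
width: 0.0297
clock: 39.72
position: [0.4892, 0.0305, 0.2781]
ee_rot: [0.001, 0.679, 0.735, 0.001]
contact_force: [0.4, -0.5, 0.5]
width: 0.0296
[0.48923633 0.03048773 0.27806429] [ 0.44060311 -0.51884585  0.50318875]
```

View pics/w31.png

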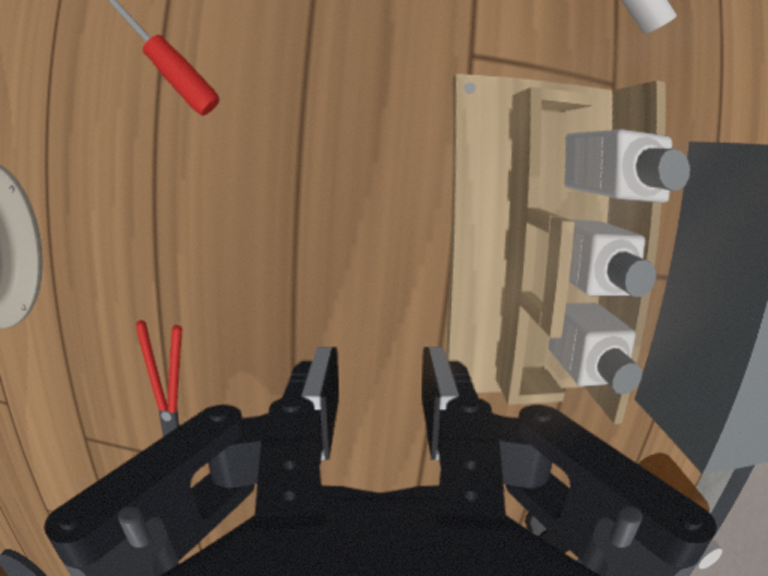

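View pics/s31.png

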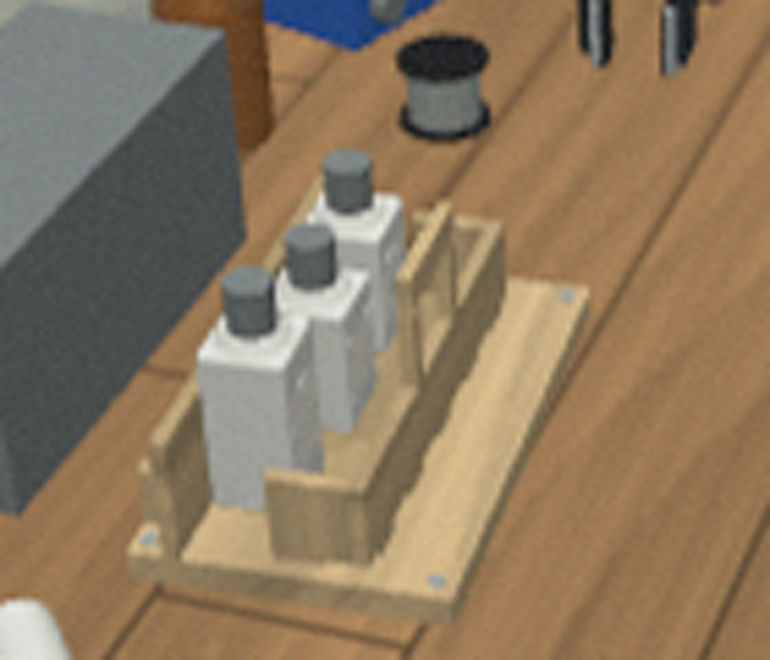

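View pics/t31.png

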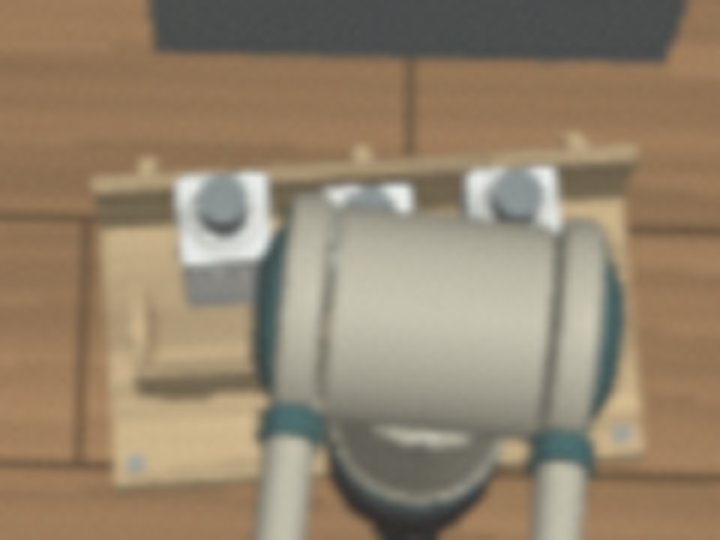

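Run:
```python
from h import *
im=get_image("side")
SE=np.array([.6077,.0381]);a=np.radians(4.67);c,s=np.cos(a),np.sin(a)
L=np.array([(-.0045,-.1345,.068),(-.0045,.1345,.068),(.05,.1345,.068),(-.0045,.1345,.018),(.05,.1345,.018),(-.0045,.04,.138),(-.0045,-.04,.138)])
P=[[SE[0]+c*x-s*y,SE[1]+s*x+c*y,z] for x,y,z in L]
q=proj(im,P); print(((q-[150,130]+.5)*5.5-.5).round())
f=cv2.cvtColor(im["frame"],cv2.COLOR_RGB2BGR); f=f[130:250,150:290]; f=cv2.resize(f,None,fx=5.5,fy=5.5,interpolation=cv2.INTER_CUBIC)
for u in (q-[150,130]+.5)*5.5-.5: cv2.circle(f,tuple(int(v) for v in u),3,(0,0,255),-1)
cv2.imwrite("pics/s32.png",f)
```

```text
[[502. 223.]
 [363. 494.]
 [262. 480.]
 [369. 569.]
 [271. 555.]
 [409. 281.]
 [452. 204.]]
```

View pics/s32.png

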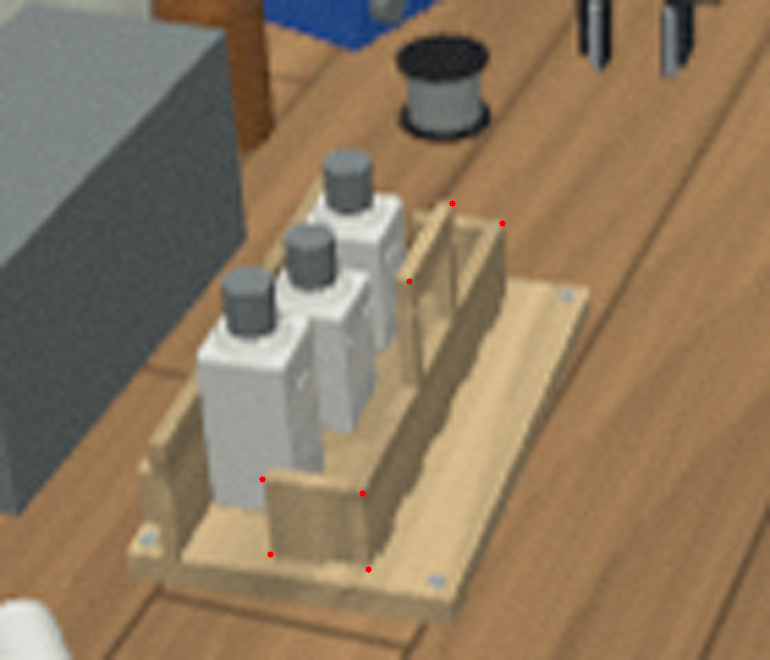

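Run:
```python
from h import *
im=get_image("side"); save(im["frame"],"s33.png",(190,205,240,240),15)
save(im["frame"],"s34.png",(215,165,250,210),13)
```

```text
(no output)
```

View pics/s33.png

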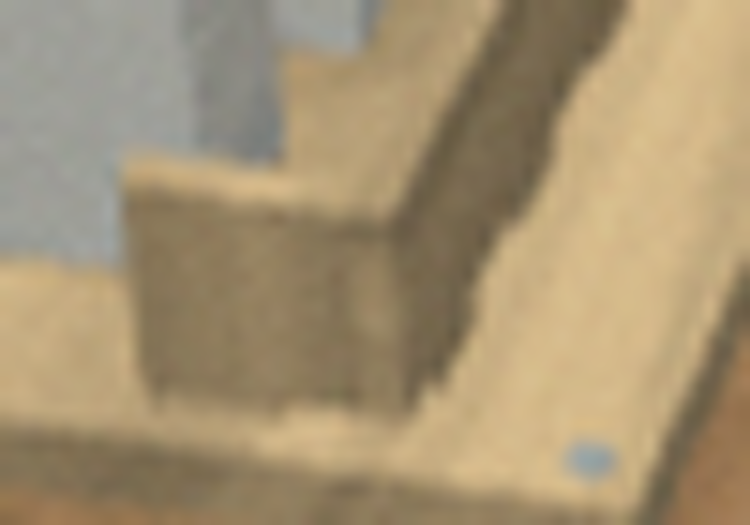

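View pics/s34.png

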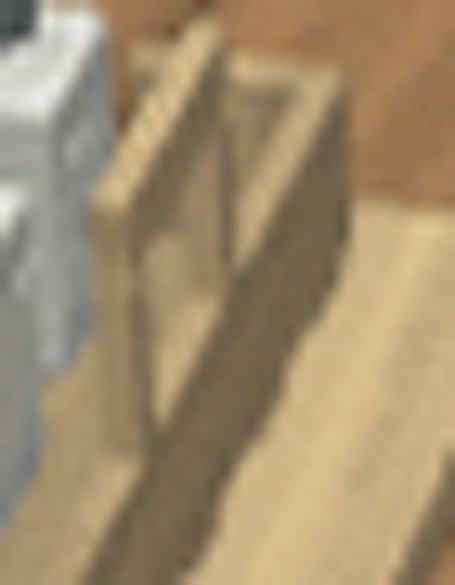

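```bash
python3 -c "
from rig import *
print(sign_off(), get_state()['clock'])"
```

```text
the job is handed in; nothing more can be done
the job is handed in; nothing more can be done
```

The job is handed in at about 40 s of the 210 s allowed; `sign_off()` gives no verdict. Three white bottles were there, one tall and two short, and all three now stand in the rack at about y = -80, 0 and +78 mm. The guard was then lowered onto its seat behind its handle.

**Bottles:** I gripped each one by the end of its cap so that it hung down, and set it upright on the board. One had been knocked about 5 cm sideways before I reached it, so I measured it again and picked it up from there. The last wrist, side and top pictures show all three upright behind the guard.

**Guard:** The tabs dropped in with no contact force until the guard met the board, at the expected height (TCP 128.4 mm against 128.5 mm predicted). In the last side picture its outline lies within about 1 pixel (roughly 3 mm) of the computed home position.

**Other things:** The robot was clear of everything, and none of the bystanders were touched or had visibly moved.

**Disagreement:** The three cameras differed by up to 4 mm on the rack's x position (606.5 to 610.3 mm). I placed the guard from the wrist view, nudged half a millimetre towards the average of the three, and it went in freely. A first side-picture reading put the guard's near corner about 1.6 pixels high. An enlarged crop put its top within 0.5 pixel of prediction and its lower edge within about 1.

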